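# Make up two door-drive repair kits

## Task

Make up the two repair kits on the plywood boards. On the board with the gear unit, slide the hand crank fully down onto the gear unit's shaft, turned so that the flat in its bore meets the flat of the shaft, and stand the small roller, stem up, in the square tray beside the gear unit. On the other board, stand the large roller, stem up, in the square tray and lay the angle bracket, foot down, in the long tray; leave the red tin and the spanner alone.

Things in the scene. Friction and masses are not known exactly. Their poses are not given: they have to be found in the camera images.
- crank_hub (a point): Dark steel hand crank lying flat. Point: centre of its hub, 17 mm above the underside. Hub: upright tube 36 mm in diameter, 34 high, D-shaped bore right through (diameter 23, flat on the arm's side, 6.3 from the axis). From the hub's foot an arm 18 wide, 10 thick runs along +x to an upright black handle 16 in diameter, 70 from the hub's axis, top 50 above the underside. z up. 0.3 kg, most of it in the hub.
- roller_l_mid (a point): Large guide roller: a white wheel 64 mm in diameter and 22 mm high lying flat, with an upright steel stem 14 mm in diameter in the middle, its top 62 mm above the underside; grip it by the stem. Point: on the axis, half-way up (31 mm above the underside). z points up the stem. About 0.16 kg.
- roller_s_mid (a point): Small guide roller: like the large one, but the white wheel is 42 mm in diameter and 18 mm high; steel stem 14 mm in diameter, its top 58 mm above the underside; grip it by the stem. Point: on the axis, half-way up (29 mm above the underside). z points up the stem. About 0.10 kg.
- bracket_mid (a point): Steel angle bracket on its foot: 80 mm long (x), foot 40 mm wide (y) and 8 mm thick; along its +y edge an upright flange 8 mm thick rises to 45 mm above the underside: grip it there. Point: centre of its outline, 22.5 mm above the underside, so the flange's mid-plane is at y = +16 mm. z up. About 0.33 kg.
- gear_seat (a point): Gear unit, fixed: grey housing 74 mm square, round shoulder on top, upright D-shaped steel shaft (20 mm diameter, 32 mm tall, top 10 mm tapered to half size) with its flat 5 mm from the axis, facing +x; dark motor barrel at the -x side. Point: shoulder's top centre, where the crank's underside seats, 52 mm above the bench; z up. The crank fits only with its arm along +x, within 9 degrees; 1.5 mm radial play.
- tray_a_in (a point): Blue square tray on the gear unit's own plywood board (240 x 120 x 10 mm), 138 mm from the shaft: fixed, open on top, 92 mm square inside, walls 4 mm thick and 12 mm high above its floor. Point: centre of the inner floor, 14 mm above the bench; x and y along its sides, z up.
- tray_b_in (a point): Blue square tray on the other plywood board, 139 mm from the long tray there; same make and size as the first: fixed, 92 mm square inside, walls 4 mm thick and 12 mm high above its floor. Point: centre of the inner floor, 14 mm above the bench; x and y along its sides, z up.
- tray_long_in (a point): Blue long tray, fixed, on the board without a gear unit: 110 mm long (x) and 64 mm wide (y) inside, walls 4 mm thick and 12 mm high above its floor. The point is the centre of the inner floor, 14 mm above the bench; z is up.
- tin_mid (a point): Red tin standing on the bench at one side of the work, 66 mm in diameter and 105 mm high, to be left alone. The point is on its axis, half-way up.
- spanner: Steel spanner, about 170 mm long along its x, lying on the bench at the other side of the work, to be left alone. The point is its middle, on its underside.
Not all that is in view belongs to the job. What is shaped like the part that bears roller_s_mid but black or turquoise is not meant.

How it is judged:
At the end, for the whole second after the job is handed in: Crank seated on the shaft (axis and height within 5 mm, flats in line), small roller stem up on the floor of the square tray by the gear unit, large roller likewise in the other square tray, bracket foot down on the long tray's floor; each level, at rest and within 4 mm of its floor (horizontal distance between crank_hub and gear_seat below 0.005 m and z of crank_hub in the frame of gear_seat between 0.012 and 0.022 m and angle between the x axis of crank_hub and the x axis of gear_seat, either way round below 0.45 rad and angle between each of crank_hub, roller_s_mid, roller_l_mid, bracket_mid's own z axis and vertical below 0.12 rad and linear speed of each of crank, roller_s, roller_l, bracket below 0.02 m/s and angular speed of each of crank, roller_s, roller_l, bracket below 0.2 rad/s and x of roller_s_mid in the frame of tray_a_in between -0.028 and 0.028 m and y of roller_s_mid in the frame of tray_a_in between -0.028 and 0.028 m and z of roller_s_mid in the frame of tray_a_in between 0.025 and 0.033 m and x of roller_l_mid in the frame of tray_b_in between -0.017 and 0.017 m and y of roller_l_mid in the frame of tray_b_in between -0.017 and 0.017 m and z of roller_l_mid in the frame of tray_b_in between 0.027 and 0.035 m and x of bracket_mid in the frame of tray_long_in between -0.019 and 0.019 m and y of bracket_mid in the frame of tray_long_in between -0.016 and 0.016 m and z of bracket_mid in the frame of tray_long_in between 0.0185 and 0.0265 m and angle between the x axis of bracket_mid and the x axis of tray_long_in, either way round below 0.4 rad); the robot touches nothing.
It fails at once if the red tin is disturbed (moved over 30 mm) (distance of tin_mid from where it was at the start of the episode above 0.03 m).
It fails at once if the spanner is disturbed (moved over 30 mm) (distance of spanner from where it was at the start of the episode above 0.03 m).
It also fails if it takes over 112 s, if anything falls off the work surface, if the arm or the gripper's body presses on something with over 40 N, if the wrist force passes 120 N, or if a joint passes its speed limit or range.

## Robot

A 6-joint arm with a two-finger parallel gripper is mounted at the origin on the work surface. World frame = base frame: x ahead of the robot, y to its left, z up, the work surface at z = 0. Lengths are in m, angles in rad, forces in N, time in s.
With the tool pointing down it reaches from about 0.25 to 0.725 m from the base axis. Payload 9.7 kg.
Tool frame: the origin (TCP) lies between the finger pads; the fingertips stand ahead of it and the grasp point (between the pads) lies 11 mm behind it (r.tcp_to_tips is the z of the fingertips in the tool frame, in m); z points along the fingers, y is the line along which they close (so a half turn about z gives the same grasp; the last joint's range is limited). The gripper opens to 85 mm and grips with 20 to 120 N. Pads are 22 mm wide; open, the fingers measure 114 mm over their backs; the gripper's body (76 mm by 85 mm) begins 54 mm behind the grasp point. The pads swing forward as they close: fully open they stand 13 mm farther back than shut.
Start: joints at [1.25, 0.087, 0.176, 1.66, 0, 1.571], TCP at [0.173, 0.522, 0.214] pointing down, gripper open.
Joint ranges: [-3.13, 3.13], [-0.85, 1.81], [-1.15, 1.24], [-2.2, 2.28], [-1.44, 1.52], [-3.14, 3.14]. Speed limits (rad/s): [2.22, 2.22, 2.57, 3.14, 3.14, 3.14].

## Interface

Orientations are given as a 3x3 rotation matrix whose columns are the frame's x, y, z axes.
In Python, from station import telemetry, get_image, r gives the robot as it stands.
- The arm moves only by the tool carry_out, never from a script. Its argument "rows" is a list of rows, each an object of numbers: "tx", "ty", "tz": the shift along the tool's x, y, z in m; "ax", "ay", "az": the turn, a rotation vector about the tool's x, y, z in degrees. A call has 1 to 20 rows; each row shifts and turns the commanded pose from where the row before left it, along the tool's axes as they then stand; what a row does not reach is not made up. A row lasts 1/10 s, in which the tool goes at most 50 mm and 8.59 degrees, less where a joint would pass 70% of its speed; a pose out of reach is approached as far as the arm can. A call with a gripper value outside its range is refused whole. "gripper" is the opening in per cent of the stroke, from 0 (shut) to 100 (fully open), set as the call begins (left out, the last holds). The fingers move at their own pace and stop on an object; "grip_force" is the grip in N (left out, the last holds). Time passes only in rows, so rows that do not move let the fingers close. It gives the time, the measured TCP pose, the force, the opening and the grip force at its end, in the units of the state.
- telemetry.get_obs(): the state, without advancing time (a new reading comes with each control period).
- get_image(name): name is "side" or "top"; returns a dict with "pixels" (420x560x3 uint8, red, green, blue), "vertical_fov" (degrees; the focal length in pixels is half the picture's height over the tangent of half this angle, whatever the lens; pixels are square), "cx", "cy" (the principal point, pixels), "k1" (the pictures are not rectified: a ray, as slopes to the right and down, at radius r is drawn at 1 + k1 r^2 times it, then the intrinsics apply), "eye" and "rotation" of the camera in the world. Camera axes: x right, y down, z forward; pixel columns grow to the right and rows downward; lengths in m; the calibration is good to about 2 mm. A picture is of the moment at which its call begins. There is no depth.
- r.job_done(): hands the job in; it is judged then, once.
The state is a dict: "time_s": time; "joints": joint angles; "joint_velocities": joint speeds; "joint_torque": joint torques, N m; "tool_pos": TCP position; "eef_rot": TCP orientation; "wrist_force": force on the tool from outside, world axes, zero at the start; "moment": the same for the moment, N m; "grip_width": finger opening in m; "finger_force": force on a finger pad.
Only numpy, scipy, OpenCV 4.12 (cv2) and the standard library are available. Lean on these libraries where they do the work, as an engineer would, in place of code of your own. Each camera call takes 0.05 s, during which the arm holds its last target. There are 200 camera calls.

## Working session

There is one attempt and no reset: what is moved stays moved. The work goes in short steps, Python scripts to look and compute and a tool call to move; the robot and the scene stay as the last step left them, time stands still between calls to the robot, and variables do not carry over. Pictures are saved under pics/ and viewed, at most 14 in all, crops included, and the job is handed in when it is done.

Besides the shell and the picture viewer there is one more tool, called after ">>>" as name(argument=value, ...) on one line, values as JSON. carry_out: Moves the arm, as the interface text tells. Its arguments: {"type":"object","properties":{"rows":{"type":"array"},"gripper":{"type":"number"},"grip_force":{"type":"number"}},"required":["rows"]}

```bash
ls; mkdir -p pics
python3 - <<'E'
from station import telemetry, get_image, r
import cv2, numpy as np
o=telemetry.get_obs(); print(o)
print(r.tcp_to_tips)
for n in("top","side"):
    g=get_image(n); cv2.imwrite(f"pics/{n}0.png",cv2.cvtColor(g["pixels"],cv2.COLOR_RGB2BGR))
    print({k:v for k,v in g.items() if k!="pixels"})
E
```

```text
pics
{'time_s': 0.0, 'joints': array([1.25000787e+00, 8.74508423e-02, 1.75104801e-01, 1.65979165e+00,
       1.57763978e-06, 1.57083610e+00]), 'joint_velocities': array([-0.00041431,  0.0018989 ,  0.00098288,  0.00108023,  0.00100337,
        0.00089967]), 'joint_torque': array([ 6.66640655e-03, -5.20379841e+01,  4.64809191e+01,  1.59712415e-02,
        2.78131056e-04,  4.34107321e-06]), 'tool_pos': array([0.17334066, 0.52169603, 0.21287311]), 'eef_rot': array([[-9.48974559e-01,  3.15352354e-01, -4.24448057e-04],
       [ 3.15352639e-01,  9.48973705e-01, -1.27243620e-03],
       [ 1.52429457e-06, -1.34136040e-03, -9.99999100e-01]]), 'wrist_force': array([ 0.53865576,  0.02209688, -0.86210147]), 'moment': array([-0.0195267 ,  0.01013793, -0.00802798]), 'finger_force': 0.0, 'grip_width': 0.08558646405618651}
0.008
{'vertical_fov': 47.437492737746055, 'cx': 280.1517871287816, 'cy': 214.0551352154624, 'k1': -0.08859403710365889, 'eye': array([ 0.28799748, -0.00655038,  1.2761211 ]), 'rotation': array([[-0.01127316, -0.98352743,  0.18040708],
       [-0.99990032,  0.01262154,  0.00632786],
       [-0.00850064, -0.18031776, -0.98357168]])}
{'vertical_fov': 44.040468115275836, 'cx': 283.4235989533261, 'cy': 194.63495798437737, 'k1': -0.07854467919745249, 'eye': array([0.23353498, 1.04494126, 1.35360942]), 'rotation': array([[-0.96126269, -0.22040189,  0.16552053],
       [-0.27506783,  0.72859877, -0.62728106],
       [ 0.01765588, -0.64851125, -0.76100028]])}
```

View pics/top0.png

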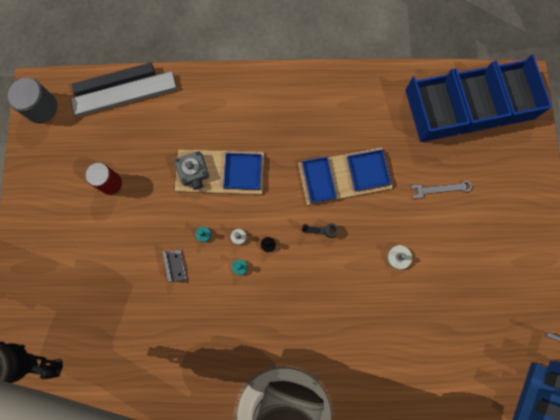

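View pics/side0.png

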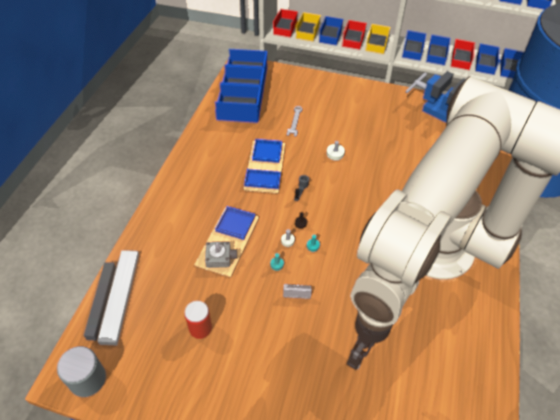

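```bash
cat > h.py <<'E'
import numpy as np, cv2
from station import telemetry, get_image, r
class Cam:
    def __init__(s,n):
        g=get_image(n); s.n=n; s.im=cv2.cvtColor(g["pixels"],cv2.COLOR_RGB2BGR); h,w=s.im.shape[:2]
        f=h/2/np.tan(np.radians(g["vertical_fov"]/2)); s.K=np.array([[f,0,g["cx"]],[0,f,g["cy"]],[0,0,1]])
        s.d=np.array([g["k1"],0,0,0.]); s.eye=np.array(g["eye"]); s.R=np.array(g["rotation"])
    def ray(s,uv):
        p=cv2.undistortPointsIter(np.float64(uv).reshape(-1,1,2),s.K,s.d,None,None,(3,50,1e-10)).reshape(-1,2)
        return np.c_[p,np.ones(len(p))]@s.R.T
    def plane(s,uv,z):
        d=s.ray(uv); return s.eye+d*((z-s.eye[2])/d[:,2])[:,None]
    def px(s,P):
        P=np.atleast_2d(P).astype(float); rv=cv2.Rodrigues(s.R.T)[0]
        return cv2.projectPoints(P,rv,-s.R.T@s.eye,s.K,s.d)[0].reshape(-1,2)
    def save(s,name,x0,y0,x1,y1,k):
        cv2.imwrite(f"pics/{name}.png",cv2.resize(s.im[y0:y1,x0:x1],None,fx=k,fy=k,interpolation=cv2.INTER_CUBIC))
def tri(c1,u1,c2,u2):
    a=c1.ray(u1)[0];b=c2.ray(u2)[0]
    t=np.linalg.lstsq(np.c_[a,-b],c2.eye-c1.eye,rcond=None)[0]
    p=c1.eye+a*t[0];q=c2.eye+b*t[1]; return (p+q)/2,np.linalg.norm(p-q)
E
python3 - <<'E'
from h import *
Cam("top").save("topc",155,140,420,290,3)
Cam("side").save("sidec",190,130,350,305,3.4)
E
```

```text
(no output)
```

View pics/topc.png

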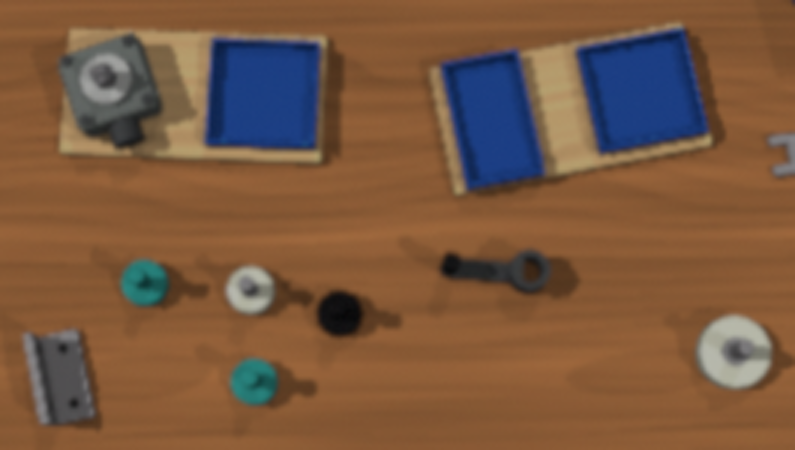

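View pics/sidec.png

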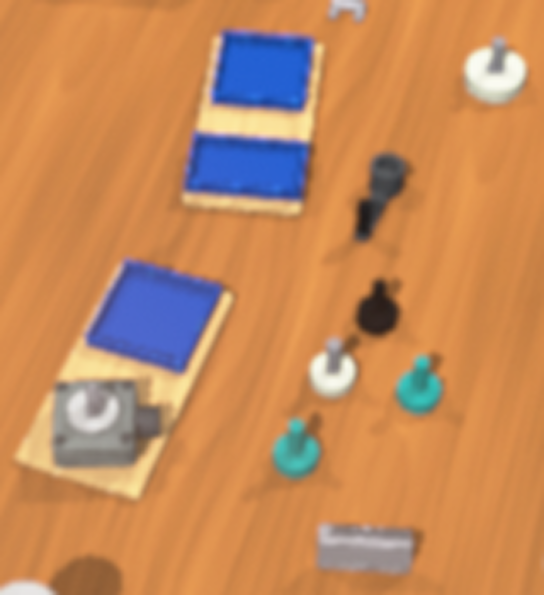

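```bash
cat > m.py <<'E'
from h import *
np.set_printoptions(precision=4,suppress=True)
T,S=Cam("top"),Cam("side")
def masks(c):
    h=cv2.cvtColor(c.im,cv2.COLOR_BGR2HSV);H,s,v=cv2.split(h)
    return dict(blue=(H>105)&(H<130)&(s>140)&(v>60), white=(s<70)&(v>140), grey=(s<75)&(v>40)&(v<=255), dark=(v<75))
def comps(m,lo):
    n,l,st,ce=cv2.connectedComponentsWithStats(m.astype(np.uint8))
    return [(l==i).astype(np.uint8) for i in range(1,n) if st[i,4]>=lo], [(st[i],ce[i]) for i in range(1,n) if st[i,4]>=lo]
def cnt(m): return max(cv2.findContours(m,cv2.RETR_EXTERNAL,cv2.CHAIN_APPROX_NONE)[0],key=len)[:,0,:].astype(float)
def in_work(p): return 0.2<p[0]<0.75 and -0.45<p[1]<0.45
if __name__=="__main__":
  for c in(T,S):
    M=masks(c)
    for k,z in(("blue",.026),("white",.02),("grey",.05),("dark",.03)):
        for m,(st,ce) in zip(*comps(M[k],30)):
            p=c.plane(ce,z)[0]
            if not in_work(p): continue
            P=c.plane(cnt(m),z)[:,:2]; rc=cv2.minAreaRect((P*1000).astype(np.float32)); ec=cv2.minEnclosingCircle((P*1000).astype(np.float32))
            print(c.n,k,ce,st[4],"rect",np.round(rc[0],1),np.round(rc[1],1),round(rc[2],1),"circ",np.round(ec[0],1),round(ec[1],1))
E
python3 m.py
```

```text
top blue [368.6415 169.9181] 1233 rect [ 636.4 -239.9] [96.5 97.8] 10.6 circ [ 637.1 -239.1] 66.4
top blue [242.402  170.9867] 1199 rect [637.8 102.6] [95.2 96.1] 87.2 circ [637.4 102.8] 64.2
top blue [318.736 179.527] 1038 rect [ 611.4 -103.7] [115.6  67.7] 10.5 circ [ 612.  -104.9] 64.8
top white [191.9032 160.3548] 31 rect [671.9 242.9] [29.2 10.2] 68.2 circ [668.1 244.4] 14.7
top white [187.0652 169.6957] 46 rect [644.5 254.2] [36.5 13.6] 62.3 circ [648.3 252.2] 18.3
top white [236.8231 236.    ] 130 rect [460.7 116.8] [37.2 37.5] 89.3 circ [461.1 115.2] 20.4
top white [398.811  256.5262] 344 rect [ 400.5 -312.5] [60.8 60.9] 70.5 circ [ 400.4 -312.6] 31.3
top grey [357.8737 164.1158] 95 rect [ 630.4 -234.3] [103.  102.5] 10.2 circ [ 629.8 -234.9] 69.3
top grey [191.3149 168.6191] 848 rect [633.8 235.5] [96.9 77.4] 18.8 circ [637.8 237.4] 53.1
top grey [241.6446 168.7108] 166 rect [632.3 100.8] [102.2 102.6] 87.0 circ [631.6 100.5] 69.2
top grey [319.4964 181.0216] 139 rect [ 605.3 -102.1] [121.4  75.4] 10.6 circ [ 605.1 -101.1] 68.3
top grey [440.049  188.5301] 449 rect [ 578.6 -
[... 2613 characters left out ...]
 [ 29.4 123. ] 87.4 circ [602.5 -52.9] 61.5
side grey [229.4388 226.0306] 98 rect [633.1 124.7] [110.1 103.3] 87.4 circ [632.7 124.1] 72.5
side grey [287.5125 238.6937] 160 rect [454.1 136.1] [56.5 41.8] 73.2 circ [456.8 135.2] 30.7
side grey [218.7029 254.0521] 653 rect [633.7 249.7] [93.4 86.5] 16.8 circ [640.1 250.8] 53.9
side grey [296.9281 290.9341] 334 rect [379.7 306.6] [78.2 40.8] 12.1 circ [381.1 305.7] 41.0
side grey [196.0933 310.8834] 386 rect [632.9 448.2] [61.1 63. ] 21.2 circ [632.6 447.7] 32.5
side dark [297.7143 193.3469] 49 rect [475.7 -63.4] [17.2 46.4] 7.9 circ [473.7 -63.6] 23.9
side dark [300.6569 221.3922] 102 rect [439.3  40.9] [29.  57.2] 14.4 circ [440.3  41.2] 28.7
```

Run:
```python
from h import *
T,S=Cam("top"),Cam("side")
def cr(c,x,y,w=48,hh=36,k=8): return cv2.resize(c.im[y:y+hh,x:x+w],None,fx=k,fy=k,interpolation=cv2.INTER_LINEAR)
p=np.vstack([np.hstack([cr(T,298,212),cr(T,170,148)]),np.hstack([cr(S,280,170),cr(S,196,232)])])
cv2.imwrite("pics/comp.png",p)
```

```text
(no output)
```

View pics/comp.png

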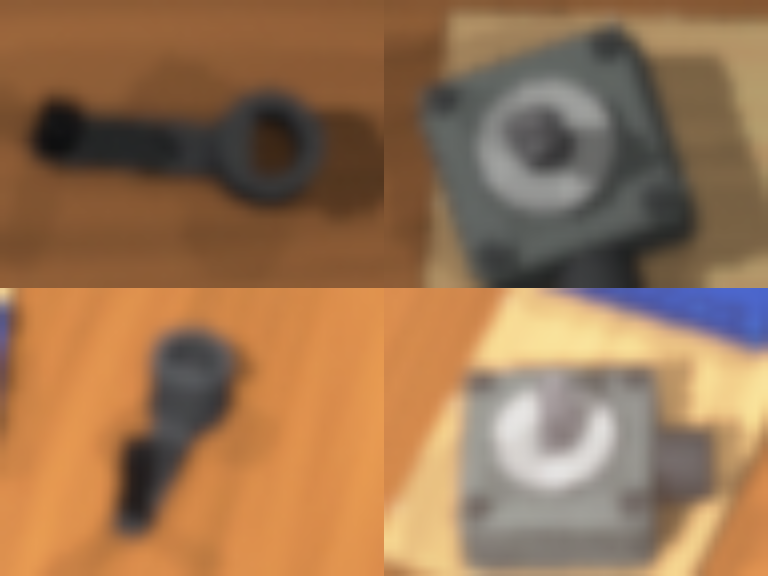

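Run:
```python
from h import *
np.set_printoptions(precision=4,suppress=True)
T,S=Cam("top"),Cam("side")
def f(x0,y0,p): return np.array([[x0+(p[0]+.5)/8-.5,y0+(p[1]+.5)/8-.5]])
def both(n,a,b,z):
    print(n,T.plane(a,z)[0],S.plane(b,z)[0],tri(T,a,S,b))
both("hub",f(298,212,(269.5,145.5)),f(280,170,(196,69)),.034)
both("handle",f(298,212,(61,122)),f(280,170,(140,160)),.05)
both("shoulder",f(170,148,(160.5,145)),f(196,232,(171,148)),.052)
C=np.array([T.plane(f(170,148,p),.046)[0] for p in((41,90),(241,25),(309,225),(101,285))])
print(C.mean(0))
for i in range(4):
    d=C[(i+1)%4]-C[i]; print(np.linalg.norm(d),np.degrees(np.arctan2(d[1],d[0])))
# rollers: stem tops & wheel
from m import masks,comps,cnt
for c in(T,S):
  for P,z,n in(((.46,.115),.018,"s"),((.4,-.31),.022,"l")):
    m=masks(c)["grey"] if c is T else masks(c)["white"]
    u=c.px([*P,z])[0]
    for mm,(st,ce) in zip(*comps(m,100)):
        if np.hypot(*(ce-u))<8:
            q=cnt(mm); print(c.n,n,st[:4]); 
            for zz in (0,z): 
                w=c.plane(q,zz); print(zz,"x",w[:,0].min(),w[:,0].max(),"y",w[:,1].min(),w[:,1].max())
# bracket
m=[mm for mm,(st,ce) in zip(*comps(masks(T)["grey"],300)) if abs(ce[0]-174)<4][0]
for z in(.008,.045):
    w=(T.plane(cnt(m),z)[:,:2]*1000).astype(np.float32); print(z,cv2.minAreaRect(w),cv2.boxPoints(cv2.minAreaRect(w)))
m=[mm for mm,(st,ce) in zip(*comps(masks(S)["white"],300)) if abs(ce[0]-297)<4][0]
w=(S.plane(cnt(m),.045)[:,:2]*1000).astype(np.float32); print(cv2.boxPoints(cv2.minAreaRect(w)))
```

```text
hub [ 0.4722 -0.1323  0.034 ] [ 0.4731 -0.1347  0.034 ] (array([ 0.4721, -0.132 ,  0.037 ]), np.float64(0.0007804860329225641))
handle [ 0.4784 -0.0632  0.05  ] [ 0.4797 -0.0641  0.05  ] (array([ 0.4789, -0.0632,  0.051 ]), np.float64(0.0012531734675015553))
shoulder [0.6469 0.2414 0.052 ] [0.6483 0.2414 0.052 ] (array([0.6475, 0.2415, 0.052 ]), np.float64(0.0013422119183679985))
[0.6448 0.2384 0.046 ]
0.0707079256964231 -72.20780235176807
0.07419214676290559 -160.829068535484
0.0720121883867238 105.72495625502204
0.07157496479534416 18.214665906793204
top s [230 229  17  16]
0 x 0.4416156757178422 0.4825553363085324 y 0.09437588416006112 0.13762825735091705
0.018 x 0.4394488534805803 0.4798110501541163 y 0.09295229456567511 0.13559458246298844
top l [387 245  25  25]
0 x 0.36868943179665675 0.43333222557327533 y -0.34880399194354195 -0.2828798438519441
0.022 x 0.36729832321870926 0.43082669183594313 y -0.3429036275603457 -0.2781159948473708
side s [281 230  14  17]
0 x 0.4432995212931611 0.48522589544555417 y 0.06866803064569127 0.13106461945777792
0.018 x 0.4405101186574677 0.4818789651177826 y 0.08165029705690507 0.14321714976952582
side l [327 141  18  19]
0 x 0.37141387333631143 0.43539965381104195 y -0.3849932381354839 -0.2875954847134692
0.022 x 0.36917294952660423 0.43211877922098574 y -0.3617527387095394 -0.26593797558511856
0.008 ((386.82720947265625, 285.7618408203125), (85.96204376220703, 50.53962707519531), 12.586801528930664) [[339.3724 301.058 ]
 [350.3859 251.733 ]
 [434.282  270.4657]
 [423.2685 319.7907]]
0.045 ((383.9436950683594, 277.2330627441406), (83.45391082763672, 49.06504440307617), 12.586759567260742) [[337.8735 292.0829]
 [348.5656 244.1971]
 [430.0139 262.3832]
 [419.3218 310.269 ]]
[[337.8154 316.1673]
 [345.9079 276.2967]
 [422.9302 291.93  ]
 [414.8377 331.8005]]
```

```bash
cat > plan.py <<'E'
# usage: plan.py phi x y z [x y z ...]  (phi in deg: direction of tool y; mm) -> turn, then tool-frame shifts
import sys; from h import *
a=[float(v) for v in sys.argv[1:]]; o=telemetry.get_obs(); R=np.array(o["eef_rot"]); p=np.array(o["tool_pos"])*1000
ph=np.degrees(np.arctan2(R[1,1],R[0,1])); az=-((a[0]-ph+180)%360-180)
print("t",o["time_s"],"pos",p.round(1),"phi",ph.round(2),"j6",o["joints"][5].round(2),"grip",o["grip_width"],"tilt",R[:2,2].round(4)); print("az",round(az,1),"rows",int(np.ceil(abs(az)/8)))
t=np.radians(a[0]); Rn=np.array([[-np.sin(t)*-1*-1,np.cos(t),0],[np.cos(t),np.sin(t),0],[0,0,-1]])
Rn[:,0]=np.cross(Rn[:,1],Rn[:,2])
for q in np.array(a[1:]).reshape(-1,3):
    d=Rn.T@(q-p); print("to",q,"shift mm",d.round(1)," rows@35",int(np.ceil(np.linalg.norm(d)/35))); p=q
E
python3 plan.py 102.6 381.5 296.7 120 381.5 296.7 22
```

```text
t 0.6 pos [173.4 522.  213.6] phi 71.62 j6 1.57 grip 0.0855146600556952 tilt [0.     0.0001]
az -31.0 rows 4
to [381.5 296.7 120. ] shift mm [-153.9 -265.2   93.6]  rows@35 10
to [381.5 296.7  22. ] shift mm [ 0.  0. 98.]  rows@35 3
```

>>> carry_out(rows=[{"az": -7.75},{"az": -7.75},{"az": -7.75},{"az": -7.75},{"tx": -0.0154,"ty": -0.0265,"tz": 0.0094},{"tx": -0.0154,"ty": -0.0265,"tz": 0.0094},{"tx": -0.0154,"ty": -0.0265,"tz": 0.0094},{"tx": -0.0154,"ty": -0.0265,"tz": 0.0094},{"tx": -0.0154,"ty": -0.0265,"tz": 0.0094},{"tx": -0.0154,"ty": -0.0265,"tz": 0.0094},{"tx": -0.0154,"ty": -0.0265,"tz": 0.0094},{"tx": -0.0154,"ty": -0.0265,"tz": 0.0094},{"tx": -0.0154,"ty": -0.0265,"tz": 0.0094},{"tx": -0.0154,"ty": -0.0265,"tz": 0.0094},{},{}], gripper=50, grip_force=60)

```text
invalid input at $.rows[0]: expected keys tx, ty, tz, ax, ay, az
```

```bash
python3 plan.py 102.6 381.5 296.7 120 381.5 296.7 22
```

```text
t 0.6 pos [173.4 522.  213.6] phi 71.62 j6 1.57 grip 0.0855146600556952 tilt [0.     0.0001]
az -31.0 rows 4
to [381.5 296.7 120. ] shift mm [-153.9 -265.2   93.6]  rows@35 10
to [381.5 296.7  22. ] shift mm [ 0.  0. 98.]  rows@35 3
```

>>> carry_out(rows=[{"tx": 0,"ty": 0,"tz": 0,"ax": 0,"ay": 0,"az": -7.75},{"tx": 0,"ty": 0,"tz": 0,"ax": 0,"ay": 0,"az": -7.75},{"tx": 0,"ty": 0,"tz": 0,"ax": 0,"ay": 0,"az": -7.75},{"tx": 0,"ty": 0,"tz": 0,"ax": 0,"ay": 0,"az": -7.75},{"tx": -0.0192,"ty": -0.0331,"tz": 0.0117,"ax": 0,"ay": 0,"az": 0},{"tx": -0.0192,"ty": -0.0331,"tz": 0.0117,"ax": 0,"ay": 0,"az": 0},{"tx": -0.0192,"ty": -0.0331,"tz": 0.0117,"ax": 0,"ay": 0,"az": 0},{"tx": -0.0192,"ty": -0.0331,"tz": 0.0117,"ax": 0,"ay": 0,"az": 0},{"tx": -0.0192,"ty": -0.0331,"tz": 0.0117,"ax": 0,"ay": 0,"az": 0},{"tx": -0.0192,"ty": -0.0331,"tz": 0.0117,"ax": 0,"ay": 0,"az": 0},{"tx": -0.0192,"ty": -0.0331,"tz": 0.0117,"ax": 0,"ay": 0,"az": 0},{"tx": -0.0192,"ty": -0.0331,"tz": 0.0117,"ax": 0,"ay": 0,"az": 0},{"tx": 0,"ty": 0,"tz": 0,"ax": 0,"ay": 0,"az": 0},{"tx": 0,"ty": 0,"tz": 0,"ax": 0,"ay": 0,"az": 0},{"tx": 0,"ty": 0,"tz": 0,"ax": 0,"ay": 0,"az": 0}], gripper=50, grip_force=60)

```text
time_s: 2.1
tool_pos: [0.3809, 0.2977, 0.1204]
eef_rot: [[-0.976, -0.219, 0.0], [-0.219, 0.976, 0.001], [-0.0, 0.0, -1.0]]
wrist_force: [0.0, 0.4, 0.2]
grip_width: 0.0428
finger_force: 0.0
```

```bash
python3 plan.py 102.6 381.5 296.7 120 381.5 296.7 22
```

```text
t 2.1 pos [380.9 297.7 120.4] phi 102.64 j6 0.44 grip 0.04280566200944623 tilt [0.0003 0.0005]
az 0.0 rows 1
to [381.5 296.7 120. ] shift mm [-0.4 -1.1  0.4]  rows@35 1
to [381.5 296.7  22. ] shift mm [ 0.  0. 98.]  rows@35 3
```

>>> carry_out(rows=[{"tx": 0,"ty": -0.001,"tz": 0.0327,"ax": 0,"ay": 0,"az": 0},{"tx": 0,"ty": 0,"tz": 0.0327,"ax": 0,"ay": 0,"az": 0},{"tx": 0,"ty": 0,"tz": 0.0327,"ax": 0,"ay": 0,"az": 0},{"tx": 0,"ty": 0,"tz": 0,"ax": 0,"ay": 0,"az": 0},{"tx": 0,"ty": 0,"tz": 0,"ax": 0,"ay": 0,"az": 0}])

```text
time_s: 2.6
tool_pos: [0.3809, 0.2969, 0.0228]
eef_rot: [[-0.976, -0.22, -0.0], [-0.22, 0.976, -0.0], [0.0, -0.0, -1.0]]
wrist_force: [0.5, 0.1, 1.2]
grip_width: 0.0426
finger_force: 0.0
```

>>> carry_out(rows=[{"tx": 0,"ty": 0,"tz": 0,"ax": 0,"ay": 0,"az": 0},{"tx": 0,"ty": 0,"tz": 0,"ax": 0,"ay": 0,"az": 0},{"tx": 0,"ty": 0,"tz": 0,"ax": 0,"ay": 0,"az": 0},{"tx": 0,"ty": 0,"tz": 0,"ax": 0,"ay": 0,"az": 0},{"tx": 0,"ty": 0,"tz": 0,"ax": 0,"ay": 0,"az": 0},{"tx": 0,"ty": 0,"tz": 0,"ax": 0,"ay": 0,"az": 0},{"tx": 0,"ty": 0,"tz": 0,"ax": 0,"ay": 0,"az": 0},{"tx": 0,"ty": 0,"tz": 0,"ax": 0,"ay": 0,"az": 0}], gripper=0, grip_force=60)

```text
time_s: 3.4
tool_pos: [0.3822, 0.297, 0.0238]
eef_rot: [[-0.976, -0.219, 0.002], [-0.219, 0.976, 0.002], [-0.003, 0.002, -1.0]]
wrist_force: [-1.6, 0.9, 6.9]
grip_width: 0.0048
finger_force: 59.0
```

```bash
python3 - <<'E'
import math
t=math.radians(10.5); print(611.7-16*math.sin(t), -102.5+16*math.cos(t))
E
python3 plan.py 100.5 381.5 296.7 110 608.8 -86.8 110 608.8 -86.8 37
```

```text
608.7842315921257 -86.76792147897673
t 3.4 pos [382.2 297.   23.8] phi 102.62 j6 0.44 grip 0.004753062773763779 tilt [0.0021 0.0023]
az 2.1 rows 1
to [381.5 296.7 110. ] shift mm [  0.7  -0.2 -86.2]  rows@35 3
to [608.8 -86.8 110. ] shift mm [-153.6 -418.5    0. ]  rows@35 13
to [608.8 -86.8  37. ] shift mm [ 0.  0. 73.]  rows@35 3
```

>>> carry_out(rows=[{"tx": 0,"ty": 0,"tz": -0.0215,"ax": 0,"ay": 0,"az": 0},{"tx": 0,"ty": 0,"tz": -0.0215,"ax": 0,"ay": 0,"az": 0},{"tx": 0,"ty": 0,"tz": -0.0215,"ax": 0,"ay": 0,"az": 0},{"tx": 0,"ty": 0,"tz": -0.0215,"ax": 0,"ay": 0,"az": 0},{"tx": 0,"ty": 0,"tz": 0,"ax": 0,"ay": 0,"az": 0}])

```text
time_s: 3.9
tool_pos: [0.3826, 0.297, 0.111]
eef_rot: [[-0.976, -0.218, 0.004], [-0.218, 0.976, 0.003], [-0.004, 0.002, -1.0]]
wrist_force: [0.9, 0.4, -2.9]
grip_width: 0.0053
finger_force: 58.7
```

```bash
python3 plan.py 100.5 608.8 -86.8 110 608.8 -86.8 37
python3 - <<'E'
from h import *
T,S=Cam("top"),Cam("side")
def cr(c,p,w=48,hh=48,k=8):
    u=c.px(p)[0]; x,y=int(u[0]-w/2),int(u[1]-hh/2); return cv2.resize(c.im[y:y+hh,x:x+w],None,fx=k,fy=k,interpolation=cv2.INTER_LINEAR)
o=telemetry.get_obs(); print(o["wrist_force"],o["finger_force"])
cv2.imwrite("pics/br.png",np.hstack([cr(T,o["tool_pos"]),cr(S,o["tool_pos"])]))
E
```

```text
t 3.9 pos [382.6 297.  111. ] phi 102.61 j6 0.44 grip 0.005255561294323159 tilt [0.0037 0.0029]
az 2.1 rows 1
to [608.8 -86.8 110. ] shift mm [-152.5 -418.6    1. ]  rows@35 13
to [608.8 -86.8  37. ] shift mm [ 0.  0. 73.]  rows@35 3
[-0.00460403 -0.16528959 -3.73481271] 58.70002838317305
```

View pics/br.png

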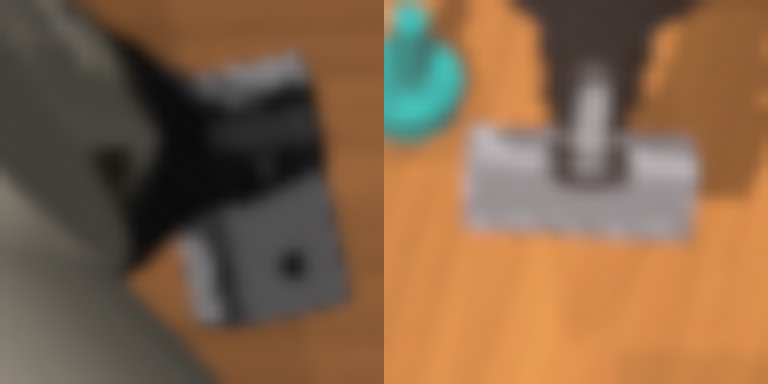

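>>> carry_out(rows=[{"tx": 0,"ty": 0,"tz": 0,"ax": 0,"ay": 0,"az": 2.1},{"tx": -0.0109,"ty": -0.0299,"tz": 0,"ax": 0,"ay": 0,"az": 0},{"tx": -0.0109,"ty": -0.0299,"tz": 0,"ax": 0,"ay": 0,"az": 0},{"tx": -0.0109,"ty": -0.0299,"tz": 0,"ax": 0,"ay": 0,"az": 0},{"tx": -0.0109,"ty": -0.0299,"tz": 0,"ax": 0,"ay": 0,"az": 0},{"tx": -0.0109,"ty": -0.0299,"tz": 0,"ax": 0,"ay": 0,"az": 0},{"tx": -0.0109,"ty": -0.0299,"tz": 0,"ax": 0,"ay": 0,"az": 0},{"tx": -0.0109,"ty": -0.0299,"tz": 0,"ax": 0,"ay": 0,"az": 0},{"tx": -0.0109,"ty": -0.0299,"tz": 0,"ax": 0,"ay": 0,"az": 0},{"tx": -0.0109,"ty": -0.0299,"tz": 0,"ax": 0,"ay": 0,"az": 0},{"tx": -0.0109,"ty": -0.0299,"tz": 0,"ax": 0,"ay": 0,"az": 0},{"tx": -0.0109,"ty": -0.0299,"tz": 0,"ax": 0,"ay": 0,"az": 0},{"tx": -0.0109,"ty": -0.0299,"tz": 0,"ax": 0,"ay": 0,"az": 0},{"tx": -0.0109,"ty": -0.0299,"tz": 0,"ax": 0,"ay": 0,"az": 0},{"tx": -0.0109,"ty": -0.0299,"tz": 0,"ax": 0,"ay": 0,"az": 0},{"tx": 0,"ty": 0,"tz": 0,"ax": 0,"ay": 0,"az": 0},{"tx": 0,"ty": 0,"tz": 0,"ax": 0,"ay": 0,"az": 0},{"tx": 0,"ty": 0,"tz": 0,"ax": 0,"ay": 0,"az": 0}])

```text
time_s: 5.8
tool_pos: [0.6071, -0.087, 0.1067]
eef_rot: [[-0.983, -0.183, -0.002], [-0.183, 0.983, 0.0], [0.002, 0.001, -1.0]]
wrist_force: [-0.1, 0.2, -3.3]
grip_width: 0.0051
finger_force: 58.9
```

```bash
python3 plan.py 100.5 608.8 -86.8 110 608.8 -86.8 37
python3 - <<'E'
from m import *
T,S=Cam("top"),Cam("side")
def cr(c,p,w=48,hh=48,k=8):
    u=c.px(p)[0]; x,y=int(u[0]-w/2),int(u[1]-hh/2); return cv2.resize(c.im[y:y+hh,x:x+w],None,fx=k,fy=k,interpolation=cv2.INTER_LINEAR)
o=telemetry.get_obs()
cv2.imwrite("pics/br2.png",np.hstack([cr(T,o["tool_pos"]),cr(S,o["tool_pos"])]))
E
```

```text
t 5.8 pos [607.1 -87.  106.7] phi 100.53 j6 -0.33 grip 0.005119101363691948 tilt [-0.0019  0.0005]
az 0.0 rows 1
to [608.8 -86.8 110. ] shift mm [-1.7 -0.1 -3.3]  rows@35 1
to [608.8 -86.8  37. ] shift mm [ 0.  0. 73.]  rows@35 3
```

View pics/br2.png

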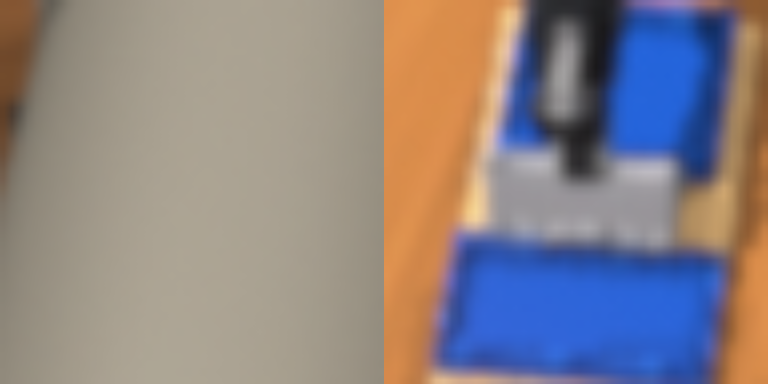

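>>> carry_out(rows=[{"tx": -0.0017,"ty": 0,"tz": 0.02,"ax": 0,"ay": 0,"az": 0},{"tx": 0,"ty": 0,"tz": 0.02,"ax": 0,"ay": 0,"az": 0},{"tx": 0,"ty": 0,"tz": 0.015,"ax": 0,"ay": 0,"az": 0},{"tx": 0,"ty": 0,"tz": 0.008,"ax": 0,"ay": 0,"az": 0},{"tx": 0,"ty": 0,"tz": 0.003,"ax": 0,"ay": 0,"az": 0},{"tx": 0,"ty": 0,"tz": 0.0015,"ax": 0,"ay": 0,"az": 0},{"tx": 0,"ty": 0,"tz": 0,"ax": 0,"ay": 0,"az": 0},{"tx": 0,"ty": 0,"tz": 0,"ax": 0,"ay": 0,"az": 0},{"tx": 0,"ty": 0,"tz": 0,"ax": 0,"ay": 0,"az": 0}])

```text
time_s: 6.9
tool_pos: [0.6099, -0.0874, 0.041]
eef_rot: [[-0.983, -0.183, 0.001], [-0.183, 0.983, -0.0], [-0.001, -0.0, -1.0]]
wrist_force: [0.0, -0.0, -2.9]
grip_width: 0.0052
finger_force: 58.9
```

Close above the floor; lower 3 mm more, then open a little.

>>> carry_out(rows=[{"tx": 0,"ty": 0,"tz": 0.001,"ax": 0,"ay": 0,"az": 0},{"tx": 0,"ty": 0,"tz": 0.001,"ax": 0,"ay": 0,"az": 0},{"tx": 0,"ty": 0,"tz": 0.001,"ax": 0,"ay": 0,"az": 0},{"tx": 0,"ty": 0,"tz": 0,"ax": 0,"ay": 0,"az": 0},{"tx": 0,"ty": 0,"tz": 0,"ax": 0,"ay": 0,"az": 0}])

```text
time_s: 7.4
tool_pos: [0.6096, -0.0872, 0.0379]
eef_rot: [[-0.983, -0.183, 0.0], [-0.183, 0.983, 0.0], [-0.001, 0.0, -1.0]]
wrist_force: [-2.3, 1.1, 3.3]
grip_width: 0.0051
finger_force: 59.8
```

>>> carry_out(rows=[{"tx": 0,"ty": 0,"tz": 0,"ax": 0,"ay": 0,"az": 0},{"tx": 0,"ty": 0,"tz": 0,"ax": 0,"ay": 0,"az": 0},{"tx": 0,"ty": 0,"tz": 0,"ax": 0,"ay": 0,"az": 0},{"tx": 0,"ty": 0,"tz": 0,"ax": 0,"ay": 0,"az": 0},{"tx": 0,"ty": 0,"tz": -0.01,"ax": 0,"ay": 0,"az": 0},{"tx": 0,"ty": 0,"tz": -0.03,"ax": 0,"ay": 0,"az": 0},{"tx": 0,"ty": 0,"tz": -0.04,"ax": 0,"ay": 0,"az": 0},{"tx": 0,"ty": 0,"tz": 0,"ax": 0,"ay": 0,"az": 0},{"tx": 0,"ty": 0,"tz": 0,"ax": 0,"ay": 0,"az": 0}], gripper=35)

```text
time_s: 8.3
tool_pos: [0.6104, -0.0874, 0.1192]
eef_rot: [[-0.983, -0.183, 0.003], [-0.183, 0.983, -0.0], [-0.003, -0.001, -1.0]]
wrist_force: [-0.4, -0.0, -0.2]
grip_width: 0.03
finger_force: 0.0
```

```bash
python3 plan.py 100.5 400.5 -311.5 110 400.5 -311.5 42
```

```text
t 8.3 pos [610.4 -87.4 119.2] phi 100.52 j6 -0.33 grip 0.02998191307934977 tilt [ 0.003  -0.0005]
az 0.0 rows 1
to [ 400.5 -311.5  110. ] shift mm [ 247.2 -182.1    9.2]  rows@35 9
to [ 400.5 -311.5   42. ] shift mm [ 0.  0. 68.]  rows@35 2
```

>>> carry_out(rows=[{"tx": 0.0309,"ty": -0.0228,"tz": 0.001,"ax": 0,"ay": 0,"az": 0},{"tx": 0.0309,"ty": -0.0228,"tz": 0.001,"ax": 0,"ay": 0,"az": 0},{"tx": 0.0309,"ty": -0.0228,"tz": 0.001,"ax": 0,"ay": 0,"az": 0},{"tx": 0.0309,"ty": -0.0228,"tz": 0.001,"ax": 0,"ay": 0,"az": 0},{"tx": 0.0309,"ty": -0.0228,"tz": 0.001,"ax": 0,"ay": 0,"az": 0},{"tx": 0.0309,"ty": -0.0228,"tz": 0.001,"ax": 0,"ay": 0,"az": 0},{"tx": 0.0309,"ty": -0.0228,"tz": 0.001,"ax": 0,"ay": 0,"az": 0},{"tx": 0.0309,"ty": -0.0228,"tz": 0.001,"ax": 0,"ay": 0,"az": 0},{"tx": 0,"ty": 0,"tz": 0,"ax": 0,"ay": 0,"az": 0},{"tx": 0,"ty": 0,"tz": 0,"ax": 0,"ay": 0,"az": 0},{"tx": 0,"ty": 0,"tz": 0,"ax": 0,"ay": 0,"az": 0}], gripper=50)

```text
time_s: 9.4
tool_pos: [0.4001, -0.3112, 0.1089]
eef_rot: [[-0.983, -0.183, -0.0], [-0.183, 0.983, 0.001], [0.0, 0.001, -1.0]]
wrist_force: [0.5, -1.0, 0.2]
grip_width: 0.0425
finger_force: 0.0
```

```bash
python3 plan.py 100.5 400.5 -311.5 110 400.5 -311.5 42
python3 - <<'E'
from m import *
for c in (T,S):
    for m,(st,ce) in zip(*comps(masks(c)["grey"] if c is T else masks(c)["white"],60)):
        p=c.plane(ce,.036)[0]
        if .54<p[0]<.66 and -.2<p[1]<0: print(c.n,ce,st,p, cv2.boxPoints(cv2.minAreaRect((c.plane(cnt(m),.059)[:,:2]*1000).astype(np.float32))))
E
```

```text
t 9.4 pos [ 400.1 -311.2  108.9] phi 100.54 j6 -0.85 grip 0.04250081800420036 tilt [-0.0004  0.0006]
az 0.0 rows 1
to [ 400.5 -311.5  110. ] shift mm [-0.4 -0.4 -1.1]  rows@35 1
to [ 400.5 -311.5   42. ] shift mm [ 0.  0. 68.]  rows@35 2
top [330.3143 176.6857] [317 156  20  45  70] [ 0.6155 -0.134   0.036 ] [[ 545.4866 -118.733 ]
 [ 550.7386 -148.8147]
 [ 668.9454 -128.1766]
 [ 663.6934  -98.0949]]
top [318.524  179.0092] [309 163  20  32 437] [ 0.6094 -0.1023  0.036 ] [[ 560.4803  -89.1209]
 [ 567.5612 -127.345 ]
 [ 653.3868 -111.4461]
 [ 646.3058  -73.222 ]]
side [261.7061 177.9868] [250 173  25  11 228] [ 0.612  -0.0916  0.036 ] [[ 559.1544  -62.1811]
 [ 572.3411 -105.6936]
 [ 650.1279  -82.1199]
 [ 636.9413  -38.6074]]
```

>>> carry_out(rows=[{"tx": 0,"ty": 0,"tz": 0.03,"ax": 0,"ay": 0,"az": 0},{"tx": 0,"ty": 0,"tz": 0.03,"ax": 0,"ay": 0,"az": 0},{"tx": 0,"ty": 0,"tz": 0.007,"ax": 0,"ay": 0,"az": 0},{"tx": 0,"ty": 0,"tz": 0,"ax": 0,"ay": 0,"az": 0},{"tx": 0,"ty": 0,"tz": 0,"ax": 0,"ay": 0,"az": 0}])

```text
time_s: 10.0
tool_pos: [0.4005, -0.3118, 0.0437]
eef_rot: [[-0.983, -0.183, 0.001], [-0.183, 0.983, -0.001], [-0.001, -0.001, -1.0]]
wrist_force: [0.8, -0.5, 0.3]
grip_width: 0.043
finger_force: 0.0
```

>>> carry_out(rows=[{"tx": 0,"ty": 0,"tz": 0,"ax": 0,"ay": 0,"az": 0},{"tx": 0,"ty": 0,"tz": 0,"ax": 0,"ay": 0,"az": 0},{"tx": 0,"ty": 0,"tz": 0,"ax": 0,"ay": 0,"az": 0},{"tx": 0,"ty": 0,"tz": 0,"ax": 0,"ay": 0,"az": 0},{"tx": 0,"ty": 0,"tz": 0,"ax": 0,"ay": 0,"az": 0},{"tx": 0,"ty": 0,"tz": 0,"ax": 0,"ay": 0,"az": 0},{"tx": 0,"ty": 0,"tz": 0,"ax": 0,"ay": 0,"az": 0}], gripper=0, grip_force=50)

```text
time_s: 10.7
tool_pos: [0.4024, -0.3154, 0.047]
eef_rot: [[-0.983, -0.181, 0.007], [-0.181, 0.983, -0.009], [-0.005, -0.01, -1.0]]
wrist_force: [0.1, -10.0, 20.1]
grip_width: 0.0003
finger_force: 9.6
```

>>> carry_out(rows=[{"tx": 0,"ty": 0,"tz": -0.01,"ax": 0,"ay": 0,"az": 0},{"tx": 0,"ty": 0,"tz": -0.03,"ax": 0,"ay": 0,"az": 0},{"tx": 0,"ty": 0,"tz": -0.03,"ax": 0,"ay": 0,"az": 0},{"tx": 0,"ty": 0,"tz": 0,"ax": 0,"ay": 0,"az": 0},{"tx": 0,"ty": 0,"tz": 0,"ax": 0,"ay": 0,"az": 0}])

```text
time_s: 11.2
tool_pos: [0.4001, -0.312, 0.1131]
eef_rot: [[-0.983, -0.183, 0.001], [-0.183, 0.983, -0.001], [-0.001, -0.001, -1.0]]
wrist_force: [-0.1, -0.0, -0.0]
grip_width: 0.0003
finger_force: 0.0
```

```bash
python3 plan.py 100.5 637 -239 112 637 -239 56
```

```text
t 11.2 pos [ 400.1 -312.   113.1] phi 100.52 j6 -0.85 grip 0.0003374689878322473 tilt [ 0.0011 -0.0008]
az 0.0 rows 1
to [ 637. -239.  112.] shift mm [-246.2   28.6    1.1]  rows@35 8
to [ 637. -239.   56.] shift mm [ 0.  0. 56.]  rows@35 2
```

Run:
```python
from m import *
def cr(c,p,w=48,hh=48,k=8):
    u=c.px(p)[0]; x,y=int(u[0]-w/2),int(u[1]-hh/2); print(c.n,x,y); return cv2.resize(c.im[y:y+hh,x:x+w],None,fx=k,fy=k,interpolation=cv2.INTER_LINEAR)
p=[.4,-.31,.06]
cv2.imwrite("pics/rl.png",np.hstack([cr(T,p),cr(S,p)]))
```

```text
top 378 231
side 312 119
```

View pics/rl.png

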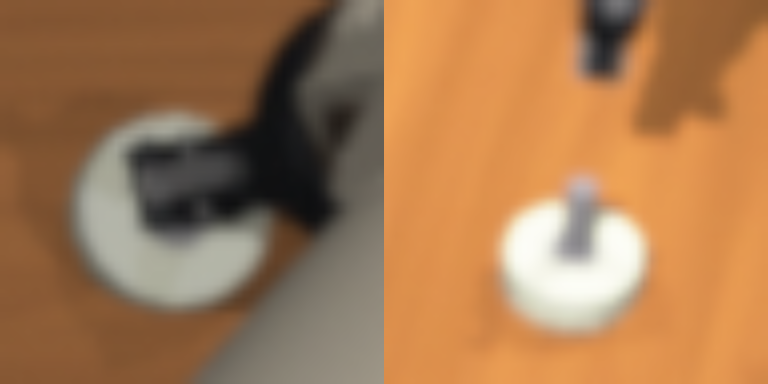

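Run:
```python
from h import *
np.set_printoptions(precision=4,suppress=True)
T,S=Cam("top"),Cam("side")
o=telemetry.get_obs(); tip=np.array(o["tool_pos"])+[0,0,-.008]
print("tip px",T.px(tip),S.px(tip), "crop top",(T.px(tip)-[378,231])*8,"crop side",(S.px(tip)-[312,119])*8+[384,0])
f=lambda x0,y0,p: np.array([[x0+(p[0]+.5)/8-.5,y0+(p[1]+.5)/8-.5]])
print("disc top",T.plane(f(378,231,(172,209)),.022), "stem top side",S.plane(f(312,119,(198,180)),.062),"stem base",S.plane(f(312,119,(189,252)),.022),"disc side",S.plane(f(312,119,(191,248)),.022))
```

```text
tip px [[407.1481 253.8108]] [[337.7035 134.0415]] crop top [[233.185  182.4867]] crop side [[589.6278 120.3323]]
disc top [[ 0.3998 -0.3106  0.022 ]] stem top side [[ 0.4019 -0.3184  0.062 ]] stem base [[ 0.4011 -0.3129  0.022 ]] disc side [[ 0.4007 -0.3157  0.022 ]]
```

Run:
```python
from h import *
np.set_printoptions(precision=4,suppress=True)
T,S=Cam("top"),Cam("side")
print(tri(T,[[396,255]],S,[[338.7,128]]))
for z in(.08,.105,.13): print(z,T.plane([[396,255]],z),S.plane([[338.7,128]],z))
T.save("tb",340,200,480,305,5.5)
```

```text
(array([ 0.3918, -0.2672,  0.1719]), np.float64(0.0027465794631330964))
0.08 [[ 0.399 -0.289  0.08 ]] [[ 0.4056 -0.3693  0.08  ]]
0.105 [[ 0.3967 -0.2831  0.105 ]] [[ 0.4023 -0.3416  0.105 ]]
0.13 [[ 0.3943 -0.2772  0.13  ]] [[ 0.3989 -0.3138  0.13  ]]
```

View pics/tb.png

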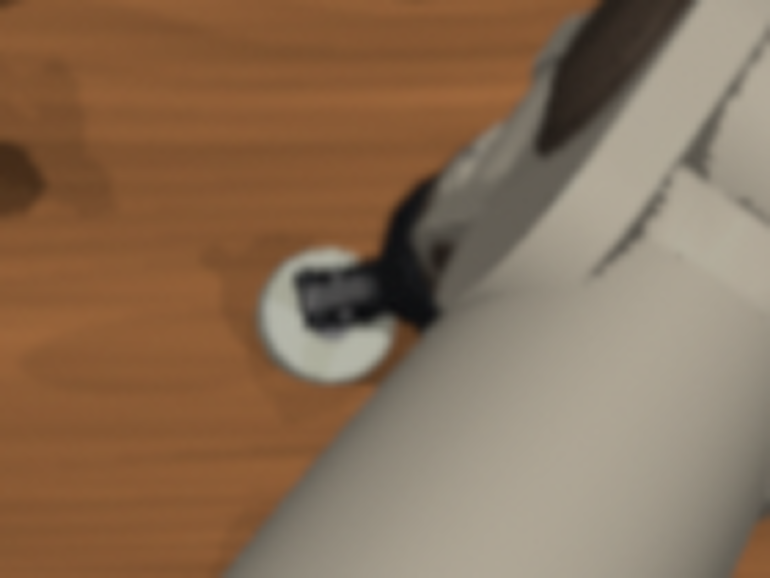

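>>> carry_out(rows=[{"tx": 0,"ty": 0,"tz": 0,"ax": 0,"ay": 0,"az": 0},{"tx": 0,"ty": 0,"tz": 0,"ax": 0,"ay": 0,"az": 0},{"tx": 0,"ty": 0,"tz": 0,"ax": 0,"ay": 0,"az": 0},{"tx": -0.001,"ty": -0.001,"tz": 0.03,"ax": 0,"ay": 0,"az": 0},{"tx": 0,"ty": 0,"tz": 0.03,"ax": 0,"ay": 0,"az": 0},{"tx": 0,"ty": 0,"tz": 0.015,"ax": 0,"ay": 0,"az": 0},{"tx": 0,"ty": 0,"tz": 0.01,"ax": 0,"ay": 0,"az": 0},{"tx": 0,"ty": 0,"tz": 0.004,"ax": 0,"ay": 0,"az": 0},{"tx": 0,"ty": 0,"tz": 0,"ax": 0,"ay": 0,"az": 0},{"tx": 0,"ty": 0,"tz": 0,"ax": 0,"ay": 0,"az": 0}], gripper=50)

```text
time_s: 12.5
tool_pos: [0.4015, -0.3129, 0.0245]
eef_rot: [[-0.983, -0.183, 0.001], [-0.183, 0.983, -0.001], [-0.001, -0.001, -1.0]]
wrist_force: [-0.2, 0.2, -1.2]
grip_width: 0.0428
finger_force: 0.0
```

Run:
```python
from h import *
S=Cam("side")
S.save("sg",300,100,380,180,7)
```

```text
(no output)
```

View pics/sg.png

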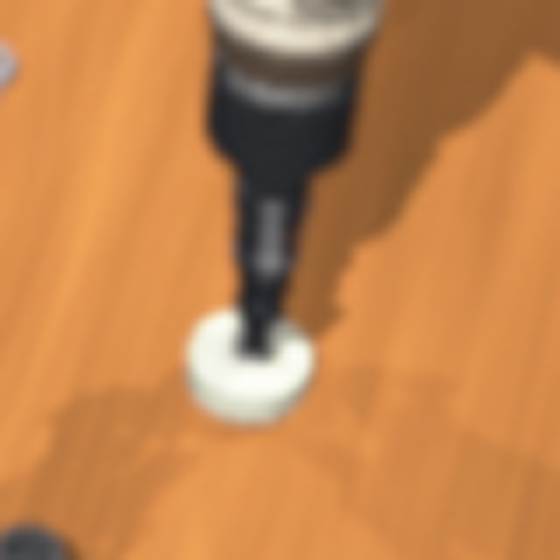

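>>> carry_out(rows=[{"tx": 0,"ty": 0,"tz": 0,"ax": 0,"ay": 0,"az": 0},{"tx": 0,"ty": 0,"tz": 0,"ax": 0,"ay": 0,"az": 0},{"tx": 0,"ty": 0,"tz": 0,"ax": 0,"ay": 0,"az": 0},{"tx": 0,"ty": 0,"tz": 0,"ax": 0,"ay": 0,"az": 0},{"tx": 0,"ty": 0,"tz": 0,"ax": 0,"ay": 0,"az": 0},{"tx": 0,"ty": 0,"tz": 0,"ax": 0,"ay": 0,"az": 0},{"tx": 0,"ty": 0,"tz": 0,"ax": 0,"ay": 0,"az": 0}], gripper=0, grip_force=50)

```text
time_s: 13.25
tool_pos: [0.4011, -0.3126, 0.0237]
eef_rot: [[-0.983, -0.183, 0.0], [-0.183, 0.983, -0.0], [-0.0, -0.0, -1.0]]
wrist_force: [-0.8, 1.7, 4.9]
grip_width: 0.0118
finger_force: 49.0
```

>>> carry_out(rows=[{"tx": 0,"ty": 0,"tz": -0.01,"ax": 0,"ay": 0,"az": 0},{"tx": 0,"ty": 0,"tz": -0.03,"ax": 0,"ay": 0,"az": 0},{"tx": 0,"ty": 0,"tz": -0.02,"ax": 0,"ay": 0,"az": 0},{"tx": 0,"ty": 0,"tz": 0,"ax": 0,"ay": 0,"az": 0},{"tx": 0,"ty": 0,"tz": 0,"ax": 0,"ay": 0,"az": 0}])

```text
time_s: 13.75
tool_pos: [0.4009, -0.3126, 0.083]
eef_rot: [[-0.983, -0.183, -0.0], [-0.183, 0.983, -0.0], [0.0, -0.0, -1.0]]
wrist_force: [-0.2, -0.1, -2.1]
grip_width: 0.012
finger_force: 49.1
```

```bash
python3 plan.py 100.5 637 -239 85 637 -239 39
```

```text
t 13.75 pos [ 400.9 -312.6   83. ] phi 100.52 j6 -0.85 grip 0.01196500375053299 tilt [-0.0001 -0.    ]
az 0.0 rows 1
to [ 637. -239.   85.] shift mm [-245.6   29.3   -2. ]  rows@35 8
to [ 637. -239.   39.] shift mm [ 0.  0. 46.]  rows@35 2
```

>>> carry_out(rows=[{"tx": -0.0307,"ty": 0.0037,"tz": 0,"ax": 0,"ay": 0,"az": 0},{"tx": -0.0307,"ty": 0.0037,"tz": 0,"ax": 0,"ay": 0,"az": 0},{"tx": -0.0307,"ty": 0.0037,"tz": 0,"ax": 0,"ay": 0,"az": 0},{"tx": -0.0307,"ty": 0.0037,"tz": 0,"ax": 0,"ay": 0,"az": 0},{"tx": -0.0307,"ty": 0.0037,"tz": 0,"ax": 0,"ay": 0,"az": 0},{"tx": -0.0307,"ty": 0.0037,"tz": 0,"ax": 0,"ay": 0,"az": 0},{"tx": -0.0307,"ty": 0.0037,"tz": 0,"ax": 0,"ay": 0,"az": 0},{"tx": -0.0307,"ty": 0.0037,"tz": 0,"ax": 0,"ay": 0,"az": 0},{"tx": 0,"ty": 0,"tz": 0,"ax": 0,"ay": 0,"az": 0},{"tx": 0,"ty": 0,"tz": 0,"ax": 0,"ay": 0,"az": 0},{"tx": 0,"ty": 0,"tz": 0.02,"ax": 0,"ay": 0,"az": 0},{"tx": 0,"ty": 0,"tz": 0.015,"ax": 0,"ay": 0,"az": 0},{"tx": 0,"ty": 0,"tz": 0.005,"ax": 0,"ay": 0,"az": 0},{"tx": 0,"ty": 0,"tz": 0.002,"ax": 0,"ay": 0,"az": 0},{"tx": 0,"ty": 0,"tz": 0,"ax": 0,"ay": 0,"az": 0},{"tx": 0,"ty": 0,"tz": 0,"ax": 0,"ay": 0,"az": 0}])

```text
time_s: 15.35
tool_pos: [0.6373, -0.2388, 0.0423]
eef_rot: [[-0.983, -0.182, 0.001], [-0.182, 0.983, -0.0], [-0.001, -0.001, -1.0]]
wrist_force: [0.6, 0.5, -1.7]
grip_width: 0.0122
finger_force: 49.1
```

>>> carry_out(rows=[{"tx": 0,"ty": 0,"tz": 0.0015,"ax": 0,"ay": 0,"az": 0},{"tx": 0,"ty": 0,"tz": 0.0015,"ax": 0,"ay": 0,"az": 0},{"tx": 0,"ty": 0,"tz": 0.0015,"ax": 0,"ay": 0,"az": 0},{"tx": 0,"ty": 0,"tz": 0,"ax": 0,"ay": 0,"az": 0},{"tx": 0,"ty": 0,"tz": 0,"ax": 0,"ay": 0,"az": 0}])

```text
time_s: 15.85
tool_pos: [0.6372, -0.2385, 0.0378]
eef_rot: [[-0.983, -0.183, 0.001], [-0.183, 0.983, -0.0], [-0.001, -0.0, -1.0]]
wrist_force: [-2.8, 2.3, 5.2]
grip_width: 0.0119
finger_force: 49.6
```

>>> carry_out(rows=[{"tx": 0,"ty": 0,"tz": 0,"ax": 0,"ay": 0,"az": 0},{"tx": 0,"ty": 0,"tz": 0,"ax": 0,"ay": 0,"az": 0},{"tx": 0,"ty": 0,"tz": 0,"ax": 0,"ay": 0,"az": 0},{"tx": 0,"ty": 0,"tz": 0,"ax": 0,"ay": 0,"az": 0},{"tx": 0,"ty": 0,"tz": -0.01,"ax": 0,"ay": 0,"az": 0},{"tx": 0,"ty": 0,"tz": -0.03,"ax": 0,"ay": 0,"az": 0},{"tx": 0,"ty": 0,"tz": -0.03,"ax": 0,"ay": 0,"az": 0},{"tx": 0,"ty": 0,"tz": 0,"ax": 0,"ay": 0,"az": 0},{"tx": 0,"ty": 0,"tz": 0,"ax": 0,"ay": 0,"az": 0}], gripper=50)

```text
time_s: 16.75
tool_pos: [0.6376, -0.2388, 0.1082]
eef_rot: [[-0.983, -0.183, 0.002], [-0.183, 0.983, -0.001], [-0.002, -0.001, -1.0]]
wrist_force: [0.2, -1.2, -0.5]
grip_width: 0.043
finger_force: 0.0
```

```bash
python3 plan.py 100.5 460 114.5 107 460 114.5 20
```

```text
t 16.75 pos [ 637.6 -238.8  108.2] phi 100.52 j6 -0.54 grip 0.042959539666187985 tilt [ 0.002  -0.0007]
az 0.0 rows 1
to [460.  114.5 107. ] shift mm [110.2 379.8   1.2]  rows@35 12
to [460.  114.5  20. ] shift mm [ 0.  0. 87.]  rows@35 3
```

>>> carry_out(rows=[{"tx": 0.0122,"ty": 0.0422,"tz": 0,"ax": 0,"ay": 0,"az": 0},{"tx": 0.0122,"ty": 0.0422,"tz": 0,"ax": 0,"ay": 0,"az": 0},{"tx": 0.0122,"ty": 0.0422,"tz": 0,"ax": 0,"ay": 0,"az": 0},{"tx": 0.0122,"ty": 0.0422,"tz": 0,"ax": 0,"ay": 0,"az": 0},{"tx": 0.0122,"ty": 0.0422,"tz": 0,"ax": 0,"ay": 0,"az": 0},{"tx": 0.0122,"ty": 0.0422,"tz": 0,"ax": 0,"ay": 0,"az": 0},{"tx": 0.0122,"ty": 0.0422,"tz": 0,"ax": 0,"ay": 0,"az": 0},{"tx": 0.0122,"ty": 0.0422,"tz": 0,"ax": 0,"ay": 0,"az": 0},{"tx": 0.0122,"ty": 0.0422,"tz": 0,"ax": 0,"ay": 0,"az": 0},{"tx": 0,"ty": 0,"tz": 0,"ax": 0,"ay": 0,"az": 0},{"tx": 0,"ty": 0,"tz": 0,"ax": 0,"ay": 0,"az": 0},{"tx": 0,"ty": 0,"tz": 0,"ax": 0,"ay": 0,"az": 0}])

```text
time_s: 17.95
tool_pos: [0.4598, 0.1142, 0.1064]
eef_rot: [[-0.983, -0.182, -0.001], [-0.182, 0.983, -0.0], [0.001, -0.0, -1.0]]
wrist_force: [0.6, -0.4, 0.0]
grip_width: 0.0426
finger_force: 0.0
```

```bash
python3 plan.py 100.5 460 114.5 107 460 114.5 20;  python3 - <<'E'
from m import *
for m,(st,ce) in zip(*comps(masks(T)["white"],100)): 
    if in_work(T.plane(ce,.02)[0]): print(T.n,ce,T.plane(ce,.034)[0],st[4])
for m,(st,ce) in zip(*comps(masks(S)["white"],60)):
    if in_work(S.plane(ce,.02)[0]): print(S.n,ce,S.plane(ce,.034)[0],st[4])
E
```

```text
t 17.95 pos [459.8 114.2 106.4] phi 100.5 j6 0.06 grip 0.04259901718974782 tilt [-0.0007 -0.0004]
az 0.0 rows 1
to [460.  114.5 107. ] shift mm [-0.3  0.2 -0.6]  rows@35 1
to [460.  114.5  20. ] shift mm [ 0.  0. 87.]  rows@35 3
top [228.0806 312.5186] [0.2613 0.1376 0.034 ] 12012
top [368.0034 169.1745] [ 0.6357 -0.2367  0.034 ] 298
top [201.2181 183.3431] [0.6024 0.2124 0.034 ] 1536
top [177.134  205.8411] [0.5416 0.2759 0.034 ] 963
side [264.7384 148.6047] [ 0.6453 -0.2333  0.034 ] 172
side [261.8097 177.9204] [ 0.6123 -0.0938  0.034 ] 226
side [224.5352 225.2113] [0.6645 0.134  0.034 ] 71
side [287.4503 238.7815] [0.4588 0.1273 0.034 ] 151
side [216.5529 252.0612] [0.6525 0.2375 0.034 ] 425
side [196.1253 310.7413] [0.6375 0.4405 0.034 ] 375
```

Large roller stands in tray B's centre. Descend on the small roller.

>>> carry_out(rows=[{"tx": 0,"ty": 0,"tz": 0.03,"ax": 0,"ay": 0,"az": 0},{"tx": 0,"ty": 0,"tz": 0.03,"ax": 0,"ay": 0,"az": 0},{"tx": 0,"ty": 0,"tz": 0.02,"ax": 0,"ay": 0,"az": 0},{"tx": 0,"ty": 0,"tz": 0.007,"ax": 0,"ay": 0,"az": 0},{"tx": 0,"ty": 0,"tz": 0,"ax": 0,"ay": 0,"az": 0},{"tx": 0,"ty": 0,"tz": 0,"ax": 0,"ay": 0,"az": 0}])

```text
time_s: 18.65
tool_pos: [0.4604, 0.1145, 0.0209]
eef_rot: [[-0.983, -0.182, 0.001], [-0.182, 0.983, 0.0], [-0.001, 0.0, -1.0]]
wrist_force: [0.3, -0.0, 0.4]
grip_width: 0.0425
finger_force: 0.0
```

>>> carry_out(rows=[{"tx": 0,"ty": 0,"tz": 0,"ax": 0,"ay": 0,"az": 0},{"tx": 0,"ty": 0,"tz": 0,"ax": 0,"ay": 0,"az": 0},{"tx": 0,"ty": 0,"tz": 0,"ax": 0,"ay": 0,"az": 0},{"tx": 0,"ty": 0,"tz": 0,"ax": 0,"ay": 0,"az": 0},{"tx": 0,"ty": 0,"tz": 0,"ax": 0,"ay": 0,"az": 0},{"tx": 0,"ty": 0,"tz": 0,"ax": 0,"ay": 0,"az": 0},{"tx": 0,"ty": 0,"tz": 0,"ax": 0,"ay": 0,"az": 0}], gripper=0, grip_force=50)

```text
time_s: 19.35
tool_pos: [0.4604, 0.115, 0.0208]
eef_rot: [[-0.983, -0.183, 0.002], [-0.183, 0.983, 0.0], [-0.002, 0.0, -1.0]]
wrist_force: [-0.2, -0.1, 6.3]
grip_width: 0.0116
finger_force: 48.9
```

>>> carry_out(rows=[{"tx": 0,"ty": 0,"tz": -0.01,"ax": 0,"ay": 0,"az": 0},{"tx": 0,"ty": 0,"tz": -0.03,"ax": 0,"ay": 0,"az": 0},{"tx": 0,"ty": 0,"tz": -0.03,"ax": 0,"ay": 0,"az": 0},{"tx": 0,"ty": 0,"tz": 0,"ax": 0,"ay": 0,"az": 0},{"tx": 0,"ty": 0,"tz": 0,"ax": 0,"ay": 0,"az": 0}])

```text
time_s: 19.85
tool_pos: [0.46, 0.1149, 0.0904]
eef_rot: [[-0.983, -0.183, 0.001], [-0.183, 0.983, 0.0], [-0.001, 0.0, -1.0]]
wrist_force: [-0.4, 0.3, -1.9]
grip_width: 0.0121
finger_force: 48.9
```

```bash
python3 plan.py 100.5 638 104 85 638 104 34
```

```text
t 19.85 pos [460.  114.9  90.4] phi 100.53 j6 0.06 grip 0.012050842804593483 tilt [0.001  0.0003]
az 0.0 rows 1
to [638. 104.  85.] shift mm [-173.   -43.1    5.4]  rows@35 6
to [638. 104.  34.] shift mm [ 0.  0. 51.]  rows@35 2
```

>>> carry_out(rows=[{"tx": -0.0288,"ty": -0.0072,"tz": 0,"ax": 0,"ay": 0,"az": 0},{"tx": -0.0288,"ty": -0.0072,"tz": 0,"ax": 0,"ay": 0,"az": 0},{"tx": -0.0288,"ty": -0.0072,"tz": 0,"ax": 0,"ay": 0,"az": 0},{"tx": -0.0288,"ty": -0.0072,"tz": 0,"ax": 0,"ay": 0,"az": 0},{"tx": -0.0288,"ty": -0.0072,"tz": 0,"ax": 0,"ay": 0,"az": 0},{"tx": -0.0288,"ty": -0.0072,"tz": 0,"ax": 0,"ay": 0,"az": 0},{"tx": 0,"ty": 0,"tz": 0,"ax": 0,"ay": 0,"az": 0},{"tx": 0,"ty": 0,"tz": 0,"ax": 0,"ay": 0,"az": 0},{"tx": 0,"ty": 0,"tz": 0.025,"ax": 0,"ay": 0,"az": 0},{"tx": 0,"ty": 0,"tz": 0.02,"ax": 0,"ay": 0,"az": 0},{"tx": 0,"ty": 0,"tz": 0.005,"ax": 0,"ay": 0,"az": 0},{"tx": 0,"ty": 0,"tz": 0.0015,"ax": 0,"ay": 0,"az": 0},{"tx": 0,"ty": 0,"tz": 0,"ax": 0,"ay": 0,"az": 0},{"tx": 0,"ty": 0,"tz": 0,"ax": 0,"ay": 0,"az": 0}])

```text
time_s: 21.25
tool_pos: [0.6379, 0.104, 0.0397]
eef_rot: [[-0.983, -0.183, 0.002], [-0.183, 0.983, 0.0], [-0.002, -0.0, -1.0]]
wrist_force: [-0.1, -0.6, -1.1]
grip_width: 0.0122
finger_force: 48.9
```

>>> carry_out(rows=[{"tx": 0,"ty": 0,"tz": 0.002,"ax": 0,"ay": 0,"az": 0},{"tx": 0,"ty": 0,"tz": 0.0015,"ax": 0,"ay": 0,"az": 0},{"tx": 0,"ty": 0,"tz": 0.0012,"ax": 0,"ay": 0,"az": 0},{"tx": 0,"ty": 0,"tz": 0,"ax": 0,"ay": 0,"az": 0},{"tx": 0,"ty": 0,"tz": 0,"ax": 0,"ay": 0,"az": 0}])

```text
time_s: 21.75
tool_pos: [0.6379, 0.104, 0.0349]
eef_rot: [[-0.983, -0.183, 0.001], [-0.183, 0.983, 0.0], [-0.001, 0.0, -1.0]]
wrist_force: [-2.8, 0.6, 5.4]
grip_width: 0.0118
finger_force: 49.7
```

>>> carry_out(rows=[{"tx": 0,"ty": 0,"tz": 0,"ax": 0,"ay": 0,"az": 0},{"tx": 0,"ty": 0,"tz": 0,"ax": 0,"ay": 0,"az": 0},{"tx": 0,"ty": 0,"tz": 0,"ax": 0,"ay": 0,"az": 0},{"tx": 0,"ty": 0,"tz": 0,"ax": 0,"ay": 0,"az": 0},{"tx": 0,"ty": 0,"tz": -0.01,"ax": 0,"ay": 0,"az": 0},{"tx": 0,"ty": 0,"tz": -0.03,"ax": 0,"ay": 0,"az": 0},{"tx": 0,"ty": 0,"tz": -0.03,"ax": 0,"ay": 0,"az": 0},{"tx": 0,"ty": 0,"tz": 0,"ax": 0,"ay": 0,"az": 0},{"tx": 0,"ty": 0,"tz": 0,"ax": 0,"ay": 0,"az": 0}], gripper=50)

```text
time_s: 22.65
tool_pos: [0.6381, 0.1039, 0.105]
eef_rot: [[-0.983, -0.183, 0.002], [-0.183, 0.983, 0.0], [-0.002, -0.0, -1.0]]
wrist_force: [0.2, 0.0, 0.3]
grip_width: 0.0422
finger_force: 0.0
```

```bash
python3 plan.py 174.6 472.4 -132.8 105 472.4 -132.8 -5
```

```text
t 22.65 pos [638.1 103.9 105. ] phi 100.52 j6 -0.02 grip 0.04219003648395675 tilt [0.002  0.0003]
az -74.1 rows 10
to [ 472.4 -132.8  105. ] shift mm [251.3 142.7  -0. ]  rows@35 9
to [ 472.4 -132.8   -5. ] shift mm [  0.   0. 110.]  rows@35 4
```

>>> carry_out(rows=[{"tx": 0,"ty": 0,"tz": 0,"ax": 0,"ay": 0,"az": -8.23},{"tx": 0,"ty": 0,"tz": 0,"ax": 0,"ay": 0,"az": -8.23},{"tx": 0,"ty": 0,"tz": 0,"ax": 0,"ay": 0,"az": -8.23},{"tx": 0,"ty": 0,"tz": 0,"ax": 0,"ay": 0,"az": -8.23},{"tx": 0,"ty": 0,"tz": 0,"ax": 0,"ay": 0,"az": -8.23},{"tx": 0,"ty": 0,"tz": 0,"ax": 0,"ay": 0,"az": -8.23},{"tx": 0,"ty": 0,"tz": 0,"ax": 0,"ay": 0,"az": -8.23},{"tx": 0,"ty": 0,"tz": 0,"ax": 0,"ay": 0,"az": -8.23},{"tx": 0,"ty": 0,"tz": 0,"ax": 0,"ay": 0,"az": -8.23},{"tx": 0.0359,"ty": 0.0204,"tz": 0,"ax": 0,"ay": 0,"az": 0},{"tx": 0.0359,"ty": 0.0204,"tz": 0,"ax": 0,"ay": 0,"az": 0},{"tx": 0.0359,"ty": 0.0204,"tz": 0,"ax": 0,"ay": 0,"az": 0},{"tx": 0.0359,"ty": 0.0204,"tz": 0,"ax": 0,"ay": 0,"az": 0},{"tx": 0.0359,"ty": 0.0204,"tz": 0,"ax": 0,"ay": 0,"az": 0},{"tx": 0.0359,"ty": 0.0204,"tz": 0,"ax": 0,"ay": 0,"az": 0},{"tx": 0.0359,"ty": 0.0204,"tz": 0,"ax": 0,"ay": 0,"az": 0},{"tx": 0,"ty": 0,"tz": 0,"ax": 0,"ay": 0,"az": 0},{"tx": 0,"ty": 0,"tz": 0,"ax": 0,"ay": 0,"az": 0},{"tx": 0,"ty": 0,"tz": 0,"ax": 0,"ay": 0,"az": 0}], gripper=85)

```text
time_s: 24.55
tool_pos: [0.4717, -0.1324, 0.1031]
eef_rot: [[-0.094, -0.996, -0.001], [-0.996, 0.094, 0.0], [-0.0, 0.001, -1.0]]
wrist_force: [-0.2, -0.2, 0.3]
grip_width: 0.0726
finger_force: 0.0
```

```bash
python3 plan.py 174.6 472.4 -132.8 105 472.4 -132.8 -5
```

```text
t 24.55 pos [ 471.7 -132.4  103.1] phi 174.61 j6 -1.75 grip 0.0725519827548218 tilt [-0.0007  0.0004]
az 0.0 rows 1
to [ 472.4 -132.8  105. ] shift mm [ 0.4 -0.7 -1.9]  rows@35 1
to [ 472.4 -132.8   -5. ] shift mm [  0.   0. 110.]  rows@35 4
```

>>> carry_out(rows=[{"tx": 0.0004,"ty": -0.0007,"tz": 0.03,"ax": 0,"ay": 0,"az": 0},{"tx": 0,"ty": 0,"tz": 0.03,"ax": 0,"ay": 0,"az": 0},{"tx": 0,"ty": 0,"tz": 0.02,"ax": 0,"ay": 0,"az": 0},{"tx": 0,"ty": 0,"tz": 0.015,"ax": 0,"ay": 0,"az": 0},{"tx": 0,"ty": 0,"tz": 0.006,"ax": 0,"ay": 0,"az": 0},{"tx": 0,"ty": 0,"tz": 0.004,"ax": 0,"ay": 0,"az": 0},{"tx": 0,"ty": 0,"tz": 0,"ax": 0,"ay": 0,"az": 0},{"tx": 0,"ty": 0,"tz": 0,"ax": 0,"ay": 0,"az": 0}])

```text
time_s: 25.35
tool_pos: [0.4729, -0.1334, -0.0004]
eef_rot: [[-0.094, -0.996, 0.001], [-0.996, 0.094, -0.0], [0.0, -0.001, -1.0]]
wrist_force: [0.8, -0.6, 0.0]
grip_width: 0.0727
finger_force: 0.0
```

>>> carry_out(rows=[{"tx": 0,"ty": 0,"tz": 0,"ax": 0,"ay": 0,"az": 0},{"tx": 0,"ty": 0,"tz": 0,"ax": 0,"ay": 0,"az": 0},{"tx": 0,"ty": 0,"tz": 0,"ax": 0,"ay": 0,"az": 0},{"tx": 0,"ty": 0,"tz": 0,"ax": 0,"ay": 0,"az": 0},{"tx": 0,"ty": 0,"tz": 0,"ax": 0,"ay": 0,"az": 0},{"tx": 0,"ty": 0,"tz": 0,"ax": 0,"ay": 0,"az": 0},{"tx": 0,"ty": 0,"tz": 0,"ax": 0,"ay": 0,"az": 0},{"tx": 0,"ty": 0,"tz": 0,"ax": 0,"ay": 0,"az": 0}], gripper=0, grip_force=70)

```text
time_s: 26.15
tool_pos: [0.4729, -0.1335, -0.0004]
eef_rot: [[-0.094, -0.996, 0.002], [-0.996, 0.094, -0.0], [0.0, -0.002, -1.0]]
wrist_force: [-0.7, 0.3, 5.8]
grip_width: 0.0342
finger_force: 70.3
```

>>> carry_out(rows=[{"tx": 0,"ty": 0,"tz": -0.01,"ax": 0,"ay": 0,"az": 0},{"tx": 0,"ty": 0,"tz": -0.02,"ax": 0,"ay": 0,"az": 0},{"tx": 0,"ty": 0,"tz": -0.03,"ax": 0,"ay": 0,"az": 0},{"tx": 0,"ty": 0,"tz": -0.03,"ax": 0,"ay": 0,"az": 0},{"tx": 0,"ty": 0,"tz": -0.02,"ax": 0,"ay": 0,"az": 0},{"tx": 0,"ty": 0,"tz": 0,"ax": 0,"ay": 0,"az": 0},{"tx": 0,"ty": 0,"tz": 0,"ax": 0,"ay": 0,"az": 0}])

```text
time_s: 26.85
tool_pos: [0.4721, -0.1333, 0.1081]
eef_rot: [[-0.094, -0.996, -0.0], [-0.996, 0.094, 0.0], [-0.0, 0.0, -1.0]]
wrist_force: [-0.7, 0.2, -5.3]
grip_width: 0.0338
finger_force: 70.6
```

```bash
python3 plan.py 108 647.2 241.4 110;  python3 - <<'E'
from h import *
T,S=Cam("top"),Cam("side")
def cr(c,p,w=48,hh=48,k=8):
    u=c.px(p)[0]; x,y=int(u[0]-w/2),int(u[1]-hh/2); print(c.n,x,y); return cv2.resize(c.im[y:y+hh,x:x+w],None,fx=k,fy=k,interpolation=cv2.INTER_LINEAR)
p=telemetry.get_obs()["tool_pos"]
cv2.imwrite("pics/ck.png",np.hstack([cr(T,p),cr(S,p)]))
E
```

```text
t 26.85 pos [ 472.1 -133.3  108.1] phi 174.59 j6 -1.75 grip 0.03379684103158672 tilt [-0.0004  0.0001]
az 66.6 rows 9
to [647.2 241.4 110. ] shift mm [-282.3  302.3   -1.9]  rows@35 12
top 310 201
side 281 139
```

View pics/ck.png

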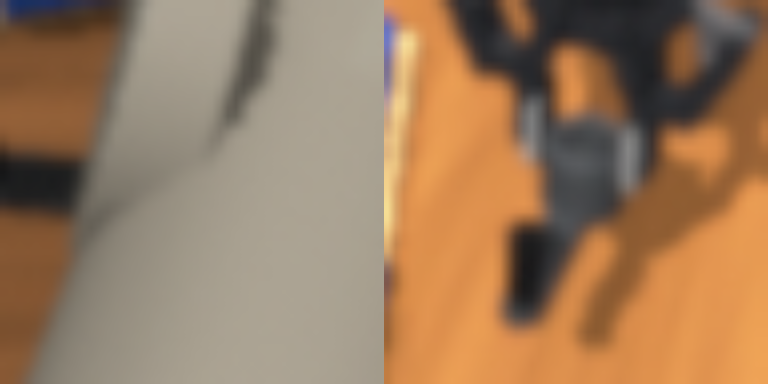

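>>> carry_out(rows=[{"tx": 0,"ty": 0,"tz": 0,"ax": 0,"ay": 0,"az": 7.4},{"tx": 0,"ty": 0,"tz": 0,"ax": 0,"ay": 0,"az": 7.4},{"tx": 0,"ty": 0,"tz": 0,"ax": 0,"ay": 0,"az": 7.4},{"tx": 0,"ty": 0,"tz": 0,"ax": 0,"ay": 0,"az": 7.4},{"tx": 0,"ty": 0,"tz": 0,"ax": 0,"ay": 0,"az": 7.4},{"tx": 0,"ty": 0,"tz": 0,"ax": 0,"ay": 0,"az": 7.4},{"tx": 0,"ty": 0,"tz": 0,"ax": 0,"ay": 0,"az": 7.4},{"tx": 0,"ty": 0,"tz": 0,"ax": 0,"ay": 0,"az": 7.4},{"tx": 0,"ty": 0,"tz": 0,"ax": 0,"ay": 0,"az": 7.4},{"tx": 0,"ty": 0,"tz": 0,"ax": 0,"ay": 0,"az": 0}])

```text
time_s: 27.95
tool_pos: [0.4715, -0.1331, 0.1072]
eef_rot: [[-0.952, -0.307, -0.002], [-0.307, 0.952, 0.001], [0.002, 0.001, -1.0]]
wrist_force: [0.4, -0.7, -3.1]
grip_width: 0.034
finger_force: 70.5
```

>>> carry_out(rows=[{"tx": -0.0202,"ty": 0.0216,"tz": 0,"ax": 0,"ay": 0,"az": 0},{"tx": -0.0202,"ty": 0.0216,"tz": 0,"ax": 0,"ay": 0,"az": 0},{"tx": -0.0202,"ty": 0.0216,"tz": 0,"ax": 0,"ay": 0,"az": 0},{"tx": -0.0202,"ty": 0.0216,"tz": 0,"ax": 0,"ay": 0,"az": 0},{"tx": -0.0202,"ty": 0.0216,"tz": 0,"ax": 0,"ay": 0,"az": 0},{"tx": -0.0202,"ty": 0.0216,"tz": 0,"ax": 0,"ay": 0,"az": 0},{"tx": -0.0202,"ty": 0.0216,"tz": 0,"ax": 0,"ay": 0,"az": 0},{"tx": -0.0202,"ty": 0.0216,"tz": 0,"ax": 0,"ay": 0,"az": 0},{"tx": -0.0202,"ty": 0.0216,"tz": 0,"ax": 0,"ay": 0,"az": 0},{"tx": -0.0202,"ty": 0.0216,"tz": 0,"ax": 0,"ay": 0,"az": 0},{"tx": -0.0202,"ty": 0.0216,"tz": 0,"ax": 0,"ay": 0,"az": 0},{"tx": -0.0202,"ty": 0.0216,"tz": 0,"ax": 0,"ay": 0,"az": 0},{"tx": -0.0202,"ty": 0.0216,"tz": 0,"ax": 0,"ay": 0,"az": 0},{"tx": -0.0202,"ty": 0.0216,"tz": 0,"ax": 0,"ay": 0,"az": 0},{"tx": 0,"ty": 0,"tz": 0,"ax": 0,"ay": 0,"az": 0},{"tx": 0,"ty": 0,"tz": 0,"ax": 0,"ay": 0,"az": 0},{"tx": 0,"ty": 0,"tz": 0,"ax": 0,"ay": 0,"az": 0}])

```text
time_s: 29.65
tool_pos: [0.6474, 0.241, 0.1079]
eef_rot: [[-0.951, -0.31, -0.001], [-0.31, 0.951, -0.001], [0.001, -0.0, -1.0]]
wrist_force: [-0.2, -1.1, -4.4]
grip_width: 0.034
finger_force: 70.7
```

```bash
python3 plan.py 108 647.2 241.4 110;  python3 - <<'E'
from h import *
T,S=Cam("top"),Cam("side")
def cr(c,p,w=48,hh=48,k=8):
    u=c.px(p)[0]; x,y=int(u[0]-w/2),int(u[1]-hh/2); print(c.n,x,y); return cv2.resize(c.im[y:y+hh,x:x+w],None,fx=k,fy=k,interpolation=cv2.INTER_LINEAR)
p=telemetry.get_obs()["tool_pos"]
cv2.imwrite("pics/ck2.png",np.hstack([cr(T,p),cr(S,p)]))
E
```

```text
t 29.65 pos [647.4 241.  107.9] phi 108.07 j6 0.04 grip 0.034032287796182524 tilt [-0.0013 -0.0007]
az 0.1 rows 1
to [647.2 241.4 110. ] shift mm [ 0.1  0.5 -2.1]  rows@35 1
top 161 135
side 191 214
```

View pics/ck2.png

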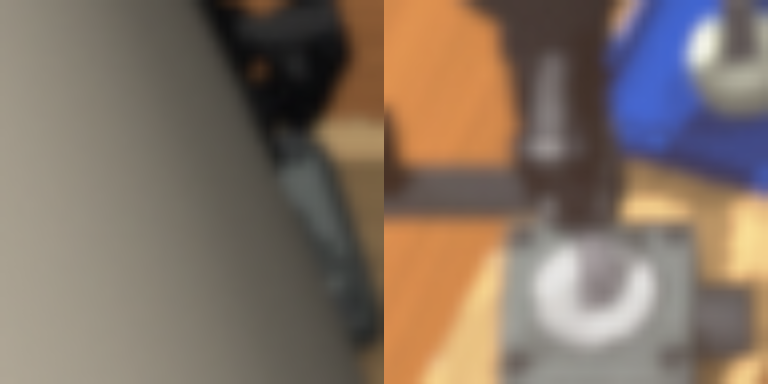

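>>> carry_out(rows=[{"tx": 0.0007,"ty": 0.0004,"tz": 0.01,"ax": 0,"ay": 0,"az": 0},{"tx": 0,"ty": 0,"tz": 0.01,"ax": 0,"ay": 0,"az": 0},{"tx": 0,"ty": 0,"tz": 0.005,"ax": 0,"ay": 0,"az": 0},{"tx": 0,"ty": 0,"tz": 0.003,"ax": 0,"ay": 0,"az": 0},{"tx": 0,"ty": 0,"tz": 0.002,"ax": 0,"ay": 0,"az": 0},{"tx": 0,"ty": 0,"tz": 0.002,"ax": 0,"ay": 0,"az": 0},{"tx": 0,"ty": 0,"tz": 0,"ax": 0,"ay": 0,"az": 0},{"tx": 0,"ty": 0,"tz": 0,"ax": 0,"ay": 0,"az": 0}])

```text
time_s: 30.55
tool_pos: [0.6472, 0.2418, 0.0769]
eef_rot: [[-0.951, -0.309, 0.0], [-0.309, 0.951, 0.0], [-0.0, -0.0, -1.0]]
wrist_force: [-0.1, 0.5, -2.6]
grip_width: 0.034
finger_force: 70.7
```

>>> carry_out(rows=[{"tx": 0,"ty": 0,"tz": 0.002,"ax": 0,"ay": 0,"az": 0},{"tx": 0,"ty": 0,"tz": 0.002,"ax": 0,"ay": 0,"az": 0},{"tx": 0,"ty": 0,"tz": 0,"ax": 0,"ay": 0,"az": 0},{"tx": 0,"ty": 0,"tz": 0,"ax": 0,"ay": 0,"az": 0}])

```text
time_s: 30.95
tool_pos: [0.647, 0.2418, 0.0726]
eef_rot: [[-0.951, -0.309, -0.0], [-0.309, 0.951, -0.0], [0.0, 0.0, -1.0]]
wrist_force: [0.3, 0.3, -4.0]
grip_width: 0.0338
finger_force: 70.7
```

>>> carry_out(rows=[{"tx": 0,"ty": 0,"tz": 0.002,"ax": 0,"ay": 0,"az": 0},{"tx": 0,"ty": 0,"tz": 0.002,"ax": 0,"ay": 0,"az": 0},{"tx": 0,"ty": 0,"tz": 0.002,"ax": 0,"ay": 0,"az": 0},{"tx": 0,"ty": 0,"tz": 0,"ax": 0,"ay": 0,"az": 0},{"tx": 0,"ty": 0,"tz": 0,"ax": 0,"ay": 0,"az": 0}])

```text
time_s: 31.45
tool_pos: [0.647, 0.2417, 0.0666]
eef_rot: [[-0.951, -0.309, -0.0], [-0.309, 0.951, -0.0], [0.0, -0.0, -1.0]]
wrist_force: [-0.2, 0.1, -4.3]
grip_width: 0.0338
finger_force: 70.7
```

>>> carry_out(rows=[{"tx": 0,"ty": 0,"tz": 0.002,"ax": 0,"ay": 0,"az": 0},{"tx": 0,"ty": 0,"tz": 0.002,"ax": 0,"ay": 0,"az": 0},{"tx": 0,"ty": 0,"tz": 0.002,"ax": 0,"ay": 0,"az": 0},{"tx": 0,"ty": 0,"tz": 0,"ax": 0,"ay": 0,"az": 0},{"tx": 0,"ty": 0,"tz": 0,"ax": 0,"ay": 0,"az": 0}])

```text
time_s: 31.95
tool_pos: [0.647, 0.2418, 0.0606]
eef_rot: [[-0.951, -0.309, -0.0], [-0.309, 0.951, -0.0], [0.0, -0.0, -1.0]]
wrist_force: [-0.7, -0.3, -4.2]
grip_width: 0.0341
finger_force: 70.7
```

Sliding freely; 9 mm more.

>>> carry_out(rows=[{"tx": 0,"ty": 0,"tz": 0.002,"ax": 0,"ay": 0,"az": 0},{"tx": 0,"ty": 0,"tz": 0.002,"ax": 0,"ay": 0,"az": 0},{"tx": 0,"ty": 0,"tz": 0.002,"ax": 0,"ay": 0,"az": 0},{"tx": 0,"ty": 0,"tz": 0.0015,"ax": 0,"ay": 0,"az": 0},{"tx": 0,"ty": 0,"tz": 0,"ax": 0,"ay": 0,"az": 0},{"tx": 0,"ty": 0,"tz": 0.001,"ax": 0,"ay": 0,"az": 0},{"tx": 0,"ty": 0,"tz": 0.0005,"ax": 0,"ay": 0,"az": 0},{"tx": 0,"ty": 0,"tz": 0,"ax": 0,"ay": 0,"az": 0},{"tx": 0,"ty": 0,"tz": 0,"ax": 0,"ay": 0,"az": 0}])

```text
time_s: 32.85
tool_pos: [0.6471, 0.2418, 0.0518]
eef_rot: [[-0.951, -0.309, 0.0], [-0.309, 0.951, 0.0], [-0.0, -0.0, -1.0]]
wrist_force: [0.4, -0.4, -3.1]
grip_width: 0.0341
finger_force: 70.8
```

>>> carry_out(rows=[{"tx": 0,"ty": 0,"tz": 0.0005,"ax": 0,"ay": 0,"az": 0},{"tx": 0,"ty": 0,"tz": 0.0005,"ax": 0,"ay": 0,"az": 0},{"tx": 0,"ty": 0,"tz": 0,"ax": 0,"ay": 0,"az": 0},{"tx": 0,"ty": 0,"tz": 0,"ax": 0,"ay": 0,"az": 0}])

```text
time_s: 33.25
tool_pos: [0.6471, 0.2418, 0.0517]
eef_rot: [[-0.951, -0.309, 0.001], [-0.309, 0.951, 0.0], [-0.001, 0.0, -1.0]]
wrist_force: [-3.4, -0.8, 5.7]
grip_width: 0.0339
finger_force: 71.7
```

>>> carry_out(rows=[{"tx": 0,"ty": 0,"tz": 0,"ax": 0,"ay": 0,"az": 0},{"tx": 0,"ty": 0,"tz": 0,"ax": 0,"ay": 0,"az": 0},{"tx": 0,"ty": 0,"tz": 0,"ax": 0,"ay": 0,"az": 0},{"tx": 0,"ty": 0,"tz": 0,"ax": 0,"ay": 0,"az": 0},{"tx": 0,"ty": 0,"tz": 0,"ax": 0,"ay": 0,"az": 0},{"tx": 0,"ty": 0,"tz": -0.01,"ax": 0,"ay": 0,"az": 0},{"tx": 0,"ty": 0,"tz": -0.03,"ax": 0,"ay": 0,"az": 0},{"tx": 0,"ty": 0,"tz": -0.03,"ax": 0,"ay": 0,"az": 0},{"tx": 0,"ty": 0,"tz": -0.03,"ax": 0,"ay": 0,"az": 0},{"tx": 0.04,"ty": 0,"tz": 0,"ax": 0,"ay": 0,"az": 0},{"tx": 0.04,"ty": 0,"tz": 0,"ax": 0,"ay": 0,"az": 0},{"tx": 0.04,"ty": 0,"tz": 0,"ax": 0,"ay": 0,"az": 0},{"tx": 0.04,"ty": 0,"tz": 0,"ax": 0,"ay": 0,"az": 0},{"tx": 0.04,"ty": 0,"tz": 0,"ax": 0,"ay": 0,"az": 0},{"tx": 0.04,"ty": 0,"tz": 0,"ax": 0,"ay": 0,"az": 0},{"tx": 0,"ty": 0.04,"tz": 0,"ax": 0,"ay": 0,"az": 0},{"tx": 0,"ty": 0.04,"tz": 0,"ax": 0,"ay": 0,"az": 0},{"tx": 0,"ty": 0,"tz": 0,"ax": 0,"ay": 0,"az": 0},{"tx": 0,"ty": 0,"tz": 0,"ax": 0,"ay": 0,"az": 0}], gripper=75)

```text
time_s: 35.15
tool_pos: [0.3939, 0.2444, 0.1515]
eef_rot: [[-0.95, -0.311, 0.001], [-0.311, 0.95, 0.0], [-0.001, 0.0, -1.0]]
wrist_force: [0.2, -0.5, -0.7]
grip_width: 0.0639
finger_force: 0.0
```

Run:
```python
from h import *
T,S=Cam("top"),Cam("side")
a=cv2.resize(T.im[140:215,160:400],None,fx=3.2,fy=3.2,interpolation=cv2.INTER_CUBIC)
b=cv2.resize(S.im[130:280,185:305],None,fx=2.3,fy=2.3,interpolation=cv2.INTER_CUBIC)
p=np.zeros((a.shape[0]+b.shape[0],a.shape[1],3),np.uint8); p[:a.shape[0]]=a; p[a.shape[0]:,:b.shape[1]]=b
cv2.imwrite("pics/end.png",p); print(p.shape)
```

```text
(585, 768, 3)
```

View pics/end.png

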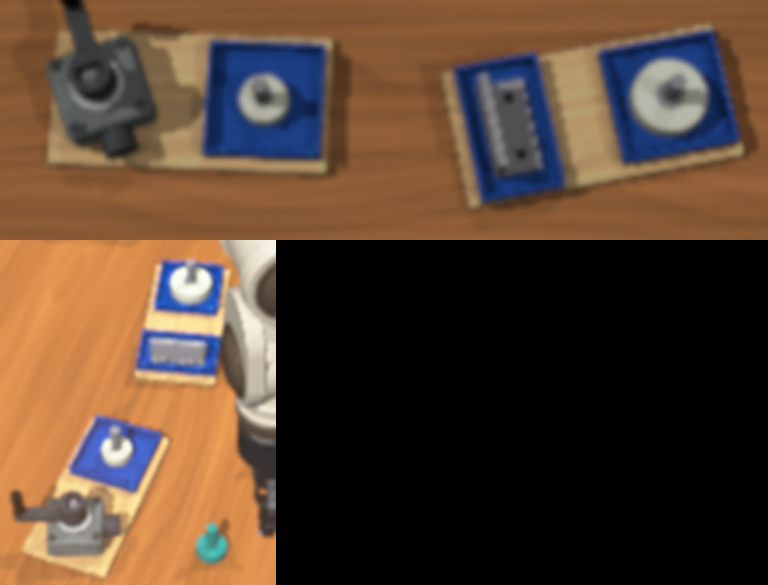

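The picture shows the crank on the shaft at (90,80) with its arm pointing away from the motor. Both rollers stand in the middle of their trays, the bracket lies in the long tray, and the arm is clear.

```bash
python3 -c "
from station import r
print(r.job_done())"
```

```text
the job is handed in; nothing more can be done
None
```

Both kits are made up and the job is handed in at about 35 s of the 112 s allowed; the final pictures show every part in place, but the hand-in call returned no verdict.

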